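Pack the birdhouse hardware caddy

ROBOT

A 6-joint arm with a two-finger parallel gripper is mounted at the origin on the work surface. World frame = base frame: x ahead of the robot, y to its left, z up, the work surface at z = 0. Lengths are in mm, angles in rad, forces in N, time in s.
With the tool pointing down it reaches from about 350 to 875 mm from the base axis. Payload 4.2 kg.
Tool frame: the origin (TCP) lies at the very end of the fingers, on their centre line; the grasp point (between the pads) lies arm.grip_point_offset behind it (arm.grip_point_offset is the distance from the TCP to the grasp point, in mm); z points along the fingers, y is the line along which they close (so a half turn about z gives the same grasp; the last joint's range is limited). The gripper opens to 85 mm and grips with 20 to 120 N. Pads are 22 mm wide; open, the fingers measure 114 mm over their backs; the gripper's body (76 mm by 85 mm) begins 54 mm behind the grasp point. The pads swing forward as they close: fully open they stand 13 mm farther back than shut.
Start: joints at [-0.904, 0.385, 0.008, 0, -1.194, -0.259], TCP at [247.882, -573.719, 206.812] pointing down, gripper open.
Joint ranges: [-3.14, 3.14], [-1.21, 2.06], [-1.07, 1.41], [-3.16, 2.05], [-2.99, -0.16], [-3.1, 3.1]. Speed limits (rad/s): [2.79, 2.79, 3.14, 3.14, 3.14, 3.14].

INTERFACE

Orientations are given as a unit quaternion [x, y, z, w].
In Python, from bench import arm, cams, ticket gives the robot as it stands.
- The arm moves only by the tool servo_tool, never from a script. Its argument "commands" is a list that holds one entry, the list of rows, each a list of 7 numbers: the closure in counts, from 0 (fully open) to 255 (shut), then the shift along the tool's x, y, z in m, then the turn, a rotation vector about the tool's x, y, z in degrees. In form: [[[grip, x, y, z, ax, ay, az], ...]]. A call has 1 to 10 rows; each row shifts and turns the commanded pose from where the row before left it, along the tool's axes as they then stand; what a row does not reach is not made up. A row lasts 1/12 s, in which the tool goes at most 41.7 mm and 7.16 degrees, less where a joint would pass 70% of its speed; a pose out of reach is approached as far as the arm can. A call with a gripper value outside its range is refused whole. The fingers move at their own pace and stop on an object; the grip force is fixed at half the most. Time passes only in rows, so rows that do not move let the fingers close. It gives the time, the measured TCP pose, the force, the opening and the grip force at its end, in the units of the state.
- arm.read_state(): the state, without advancing time (a new reading comes with each control period).
- cams.get_image(name): name is "side" or "top"; returns a dict with "frame" (480x640x3 uint8, blue, green, red), "K" (3x3 intrinsics, pixels), "k1" (the pictures are not rectified: a ray, as slopes to the right and down, at radius r is drawn at 1 + k1 r^2 times it, then the intrinsics apply), "T" (4x4, takes a point from camera to world coordinates). Camera axes: x right, y up, looking along -z (the intrinsics and any distortion apply to the point x, -y, -z); pixel columns grow to the right and rows downward; lengths in mm; the calibration is good to about 2 mm. A picture is of the moment at which its call begins. There is no depth.
- ticket.job_done(): hands the job in; it is judged then, once.
The state is a dict: "clock": time; "joints": joint angles; "joint_vel": joint speeds; "joint_efforts": joint torques, N m; "position": TCP position; "ee_rot": TCP orientation; "contact_force": force on the tool from outside, world axes, zero at the start; "wrist_torque": the same for the moment, N m; "gripper_width": finger opening in mm; "grasp_force": force on a finger pad.
Only numpy, scipy, OpenCV 4.12 (cv2) and the standard library are available. Lean on these libraries where they do the work, as an engineer would, in place of code of your own. Each camera call takes 0.05 s, during which the arm holds its last target. There are 200 camera calls.

TASK

Gather the birdhouse hardware from the green mat into the caddy: the dark walnut ring flat in the red bin, the chrome spade bit flat in the blue bin, and one grey zinc corner bracket in each of the two yellow bins, with every part kept the way up it is now and sitting right down on its bin's floor. Leave the pale birch ring and the brass bracket where they lie.

Things in the scene. Friction and masses are not known exactly. Their poses are not given: they have to be found in the camera images.
- ring_walnut_c (a point): Dark brown walnut entrance ring, 56 mm outside diameter, 32 mm hole, 14 mm thick, lying flat on the green mat (mat top at z = 2 mm). Point: its centre, half-way up (7 mm above its underside); z axis up. About 30 g.
- spade_bit_c (a point): Chrome spade bit, 100 mm long, 50 g, flat on the mat (z = 2 mm). Point: mid-length on the shank axis, 4 mm above its underside. x along it towards the blade, z up. Shank 8 mm thick, x -50 to +15 mm; blade 25 wide, 4 thick, x +13 to +39; thin point to +50. Centre of mass near x +4 mm: grip the shank near the point given, across y, fingertips just above the mat.
- bracket_zinc_a_c (a point): Grey zinc corner bracket, 45 x 30 x 45 mm high, standing on its base leg on the mat (z = 2 mm). Point: 22.5 mm above its underside, mid-width, 16 mm from the upright leg's back, 29 mm from the base's front end. x from upright leg to base front, y across the width, z up. Flat side webs, 30 mm over their outsides, 4 to 24 mm up: grip them across y. 80 g; both are alike.
- bracket_zinc_b_c (a point): Grey zinc corner bracket, 45 x 30 x 45 mm high, standing on its base leg on the mat (z = 2 mm). Point: 22.5 mm above its underside, mid-width, 16 mm from the upright leg's back, 29 mm from the base's front end. x from upright leg to base front, y across the width, z up. Flat side webs, 30 mm over their outsides, 4 to 24 mm up: grip them across y. 80 g; both are alike.
- ring_birch_c (a point): Look-alike, not to be moved: pale birch ring, 56 mm outside diameter, 32 mm hole, 14 mm thick, lying flat on the green mat (mat top at z = 2 mm). Point: its centre, half-way up (7 mm above its underside); z axis up. 
- bracket_brass_c (a point): Look-alike, not to be moved: yellow brass corner bracket, 45 x 30 x 45 mm high, standing on its base leg on the mat (z = 2 mm). Point: 22.5 mm above its underside, mid-width, 16 mm from the upright leg's back, 29 mm from the base's front end. x from upright leg to base front, y across the width, z up. Flat side webs, 30 mm over their outsides, 4 to 24 mm up: grip them across y.
- bin_red: Red fixed open bin, 126 (x) x 96 (y) x 26 mm, walls and floor 3 mm. Origin: centre of its underside, 6 mm above the table; z up. Four bins stand 2 by 2, 3 mm apart, in one fixed plywood caddy (274 x 212 mm, rim 30 mm above the table, may be turned); their places in it change. For the walnut ring.
- bin_blue: Blue fixed open bin, 126 (x) x 96 (y) x 26 mm, walls and floor 3 mm. Origin: centre of its underside, 6 mm above the table; z up. Four bins stand 2 by 2, 3 mm apart, in one fixed plywood caddy (274 x 212 mm, rim 30 mm above the table, may be turned); their places in it change. For the spade bit, along its length.
- bin_yellow_a: Yellow fixed open bin, 126 (x) x 96 (y) x 26 mm, walls and floor 3 mm. Origin: centre of its underside, 6 mm above the table; z up. Four bins stand 2 by 2, 3 mm apart, in one fixed plywood caddy (274 x 212 mm, rim 30 mm above the table, may be turned); their places in it change. For one zinc bracket.
- bin_yellow_b: Yellow fixed open bin, 126 (x) x 96 (y) x 26 mm, walls and floor 3 mm. Origin: centre of its underside, 6 mm above the table; z up. Four bins stand 2 by 2, 3 mm apart, in one fixed plywood caddy (274 x 212 mm, rim 30 mm above the table, may be turned); their places in it change. For the other zinc bracket.
Mind the look-alikes: they are no part of the job. What is meant by the part that bears ring_walnut_c is not orange, and is the smaller of those in its own colour.

How it is judged:
By the outcome, as a careful person would: the job done as asked, in the order asked, and still so for the second after the job is handed in, with the robot touching nothing.
It also fails if it takes over 112 s, if anything falls off the work surface, if the arm or the gripper's body presses on something with over 40 N, if the wrist force passes 120 N, or if a joint passes its speed limit or range.

## Working session

There is one attempt and no reset: what is moved stays moved. The work goes in short steps, Python scripts to look and compute and a tool call to move; the robot and the scene stay as the last step left them, time stands still between calls to the robot, and variables do not carry over. Pictures are saved under pics/ and viewed, at most 14 in all, crops included, and the job is handed in when it is done.

Besides the shell and the picture viewer there is one more tool, called after "Call:" by a JSON object that holds its "name" and its "arguments". servo_tool: Moves the arm, as the interface text tells. Its arguments: {"type":"object","properties":{"commands":{"type":"array","items":{"type":"array","items":{"type":"array","items":{"type":"number"}}}}},"required":["commands"]}

```bash
mkdir -p pics; ls
python3 - <<'E'
from bench import arm,cams
import cv2
print(arm.read_state(), arm.grip_point_offset)
for n in("top","side"):
    d=cams.get_image(n); cv2.imwrite(f"pics/{n}0.png",d["frame"]); print(n,d["K"],d["k1"],d["T"])
E
```

```text
pics
{'clock': 0.0, 'joints': array([-9.04365847e-01,  3.85532939e-01,  6.59085013e-03, -4.96278373e-04,
       -1.19398459e+00, -2.58574565e-01]), 'joint_vel': array([-0.00246706, -0.00031538, -0.00137787, -0.00025122,  0.00100599,
       -0.00345278]), 'joint_efforts': array([ 9.89350929e-05, -3.92294669e+01,  1.88401634e+01,  4.18608695e+00,
       -4.65695135e-03, -9.37217322e-06]), 'position': array([ 247.6401926 , -573.13782929,  205.72261063]), 'ee_rot': array([-2.02427674e-01,  9.79296609e-01,  1.05617391e-03, -2.68867934e-04]), 'contact_force': array([-0.21465486, -0.09201219,  0.27792233]), 'wrist_torque': array([-0.00071372,  0.02642636,  0.00550841]), 'grasp_force': 0.0, 'gripper_width': 85.46196996542515} 18.700000000000003
top [[496.78093304   0.         316.36518238]
 [  0.         496.78093304 244.21920048]
 [  0.           0.           1.        ]] 0.036397922027572666 [[ 2.48719618e-02  9.96699575e-01 -7.72744674e-02  4.20877217e+02]
 [-9.99203915e-01  2.23736575e-02 -3.30296243e-02 -1.74344678e+01]
 [-3.11917000e-02  7.80344619e-02  9.96462594e-01  8.80375652e+02]
 [ 0.00000000e+00  0.00000000e+00  0.00000000e+00  1.00000000e+00]]
side [[533.19444726   0.         317.22492306]
 [  0.         533.19444726 245.52461536]
 [  0.           0.           1.        ]] -0.03810293649412582 [[-9.49478435e-01  1.94869679e-01 -2.46001037e-01  2.59131198e+02]
 [-3.13658315e-01 -5.63141923e-01  7.64519219e-01  7.13477992e+02]
 [ 1.04481175e-02  8.03054782e-01  5.95813607e-01  6.06692096e+02]
 [ 0.00000000e+00  0.00000000e+00  0.00000000e+00  1.00000000e+00]]
```

View pics/top0.png

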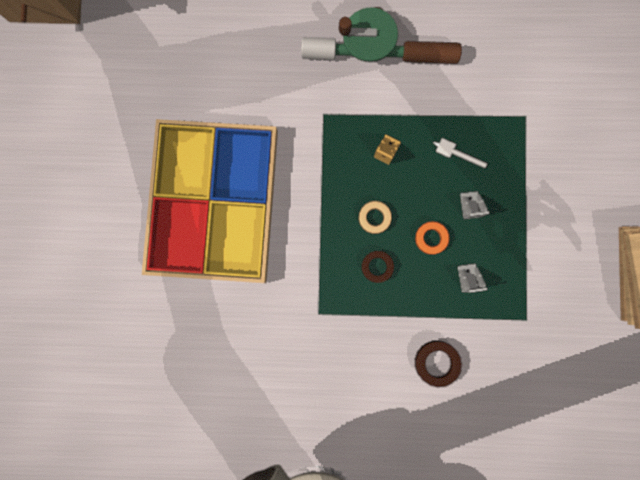

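View pics/side0.png

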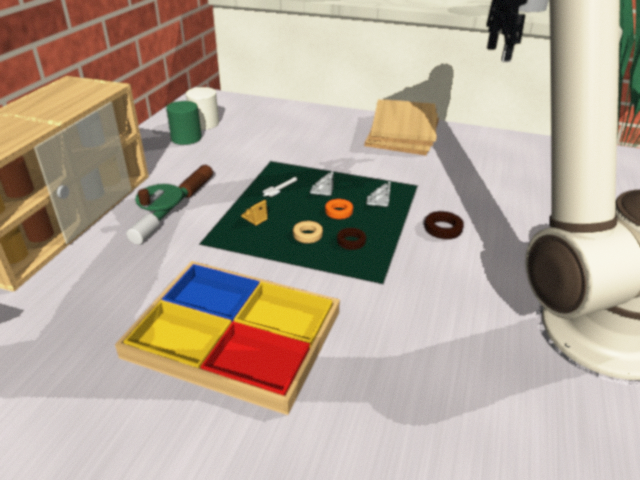

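The top view shows the small walnut ring at (378,266), birch ring (375,217), orange ring (432,238), zinc brackets at (473,205) and (471,278), brass bracket (387,149), and the bit from (436,147) to (486,165). The bigger dark ring at (438,363) lies off the mat. In the caddy, blue is top-right, red bottom-left, and the yellow bins are top-left and bottom-right. The side view agrees. I'll look at enlarged crops for bracket orientation.

```bash
python3 - <<'E'
import cv2,numpy as np
t=cv2.imread("pics/top0.png"); s=cv2.imread("pics/side0.png")
a=cv2.resize(t[130:300,430:510],None,fx=3.5,fy=3.5,interpolation=cv2.INTER_CUBIC)
b=cv2.resize(s[160:260,240:400],None,fx=3,fy=3,interpolation=cv2.INTER_CUBIC)
o=np.zeros((595,780,3),np.uint8);o[:a.shape[0],:a.shape[1]]=a;o[:b.shape[0],290:290+b.shape[1]]=b
cv2.imwrite("pics/c0.png",o)
E
cat > h.py <<'E'
import numpy as np,cv2
from bench import arm,cams
def grab(n): return cams.get_image(n)
def proj(d,P):
    T=np.array(d["T"]);q=(np.atleast_2d(P)-T[:3,3])@T[:3,:3]
    s=np.c_[q[:,0]/-q[:,2],-q[:,1]/-q[:,2]]
    s=s*(1+d["k1"]*(s**2).sum(1,keepdims=True)); K=d["K"]
    return s*[K[0,0],K[1,1]]+[K[0,2],K[1,2]]
def unproj(d,uv,z):
    K=d["K"];T=np.array(d["T"]);m=(np.atleast_2d(uv).astype(float)-[K[0,2],K[1,2]])/[K[0,0],K[1,1]]
    s=m.copy()
    for _ in range(20): s=m/(1+d["k1"]*(s**2).sum(1,keepdims=True))
    r=np.c_[s[:,0],-s[:,1],-np.ones(len(s))]@T[:3,:3].T
    return T[:3,3]+r*((z-T[2,3])/r[:,2:])
E
```

```text
(no output)
```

View pics/c0.png

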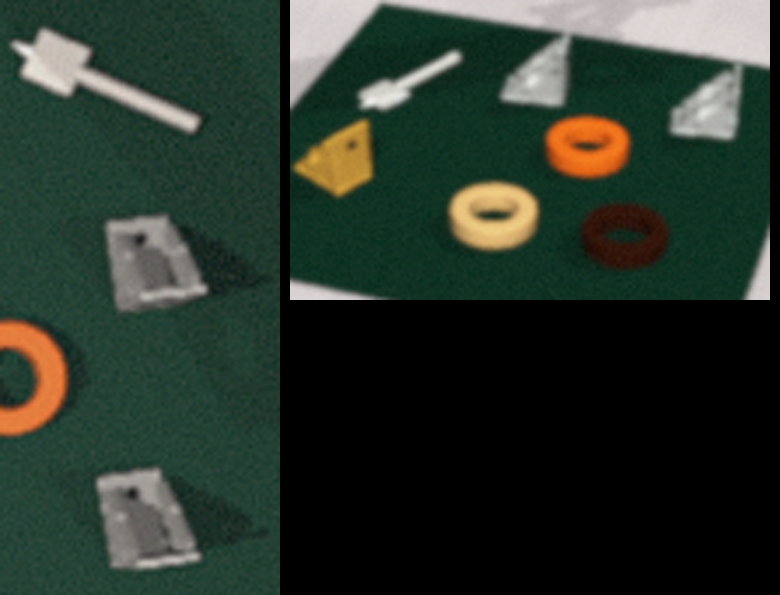

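The crop shows both zinc brackets with the upright leg at the bottom (towards the robot) and the base front towards +x. The bit's blade is to the upper left. Next I'll fit silhouettes in both views.

```bash
cat > fit.py <<'E'
from h import *
from scipy.optimize import minimize
def box(x0,x1,y0,y1,z0,z1): return np.array([[x,y,z] for x in(x0,x1) for y in(y0,y1) for z in(z0,z1)],float)
a=np.linspace(0,2*np.pi,40)
RING=[np.vstack([np.c_[28*np.cos(a),28*np.sin(a),a*0+z] for z in(-7,7)])]
HOLE=None
BIT=[box(-50,15,-4,4,-4,4),box(13,39,-12.5,12.5,-2,2),np.array([[39,-3,0],[39,3,0],[50,0,0.]])]
BR=[np.vstack([box(-16,29,-15,15,-22.5,-18.5),box(-16,-13,-15,15,-22.5,22.5)])]
def mask(f,kind):
    h,s,v=[c.astype(int) for c in cv2.split(cv2.cvtColor(f,cv2.COLOR_BGR2HSV))]; b,g,r=[c.astype(int) for c in cv2.split(f)]
    if kind=="grey": return ((s<70)&(v>70))
    if kind=="walnut": return ((r>g+4)&(v<90))
def fit(ds,kind,model,z,x0,roi=32,fill=False):
    dat=[]
    for d in ds:
        u,v=proj(d,[[x0[0],x0[1],z]])[0].astype(int)
        m=mask(d["frame"],kind).astype(np.uint8); w=np.zeros_like(m); cv2.circle(w,(u,v),roi,1,-1); m*=w
        n,l,st,c=cv2.connectedComponentsWithStats(m); 
        k=1+np.argmax(st[1:,4]); m=(l==k).astype(np.uint8)
        cs,_=cv2.findContours(m,cv2.RETR_EXTERNAL,cv2.CHAIN_APPROX_NONE)
        if fill: m=cv2.drawContours(m,cs,-1,1,-1)
        r=max(roi+10,10); sl=np.s_[max(v-r,0):v+r,max(u-r,0):u+r]
        dat.append((d,cv2.GaussianBlur(m.astype(np.float32),(0,0),1)[sl],sl,int(m.sum())))
    def ren(d,p):
        c,s=np.cos(p[2]),np.sin(p[2]);im=np.zeros((480,640),np.uint8)
        for P in model:
            W=np.c_[P[:,0]*c-P[:,1]*s+p[0],P[:,0]*s+P[:,1]*c+p[1],P[:,2]+z]
            q=proj(d,W); hl=cv2.convexHull((q*64).round().astype(np.int32))
            m2=np.zeros_like(im); cv2.fillPoly(m2,[hl],255,cv2.LINE_AA,6); im=np.maximum(im,m2)
        return cv2.GaussianBlur(im.astype(np.float32)/255,(0,0),1)
    f=lambda p:sum(((ren(d,p)[sl]-m)**2).sum() for d,m,sl,_ in dat)
    S=np.array([x0+np.array(e) for e in((0,0,0),(5,0,0),(0,5,0),(0,0,.2))])
    r=minimize(f,x0,method="Nelder-Mead",options=dict(initial_simplex=S,xatol=.05,fatol=.05,maxiter=300))
    return r.x.round(3),round(r.fun,1),[t[3] for t in dat]
E
cat > run1.py <<'E'
from fit import *
t=grab("top");s=grab("side")
g=lambda u,v,z:unproj(t,[[u,v]],z)[0][:2]
for ds in([t],[s],[t,s]):
    print("walnut",fit(ds,"walnut",RING,9,np.r_[g(378,266,9),0],24,True))
    print("bit",fit(ds,"grey",BIT,6,np.r_[g(464,157,6),np.arctan2(*(g(436,147,6)-g(486,165,6))[::-1])],38,True))
    print("A",fit(ds,"grey",BR,24.5,np.r_[g(473,205,24),0.1],32,True))
    print("B",fit(ds,"grey",BR,24.5,np.r_[g(471,278,24),0.1],32,True))
hsv=cv2.cvtColor(t["frame"],cv2.COLOR_BGR2HSV)
m=(hsv[...,1]>150)&(hsv[...,2]>60);m[:,:140]=0;m[:,285:]=0;m[:110]=0;m[290:]=0
m=cv2.morphologyEx(m.astype(np.uint8),cv2.MORPH_OPEN,np.ones((3,3)))
p=np.argwhere(m)[:,::-1]; w=unproj(t,p,32)[:,:2]
R=cv2.minAreaRect(w.astype(np.float32));print(R)
for n,(u,v) in dict(YA=(184,162),BL=(243,164),RD=(178,236),YB=(236,239)).items(): print(n,g(u,v,12).round())
E
python3 run1.py
```

```text
walnut (array([ 4.5244e+02, -9.6492e+01,  2.0700e-01]), np.float64(23.4), [807])
bit (array([ 654.277, -236.541,    1.149]), np.float64(9.7), [534])
A (array([ 5.58307e+02, -2.57957e+02,  1.57000e-01]), np.float64(1.4), [635])
B (array([ 4.30269e+02, -2.54966e+02,  1.67000e-01]), np.float64(1.1), [675])
walnut (array([ 4.51984e+02, -9.84360e+01,  1.33000e-01]), np.float64(37.0), [497])
bit (array([ 647.831, -260.016,    1.946]), np.float64(1109.6), [1076])
A (array([ 5.57589e+02, -2.61674e+02,  2.64000e-01]), np.float64(784.1), [1262])
B (array([ 4.30028e+02, -2.58369e+02,  1.69000e-01]), np.float64(700.0), [1220])
walnut (array([ 4.51971e+02, -9.62540e+01,  4.60000e-02]), np.float64(67.6), [807, 497])
bit (array([ 655.162, -235.578,    1.172]), np.float64(1189.6), [534, 1076])
A (array([ 5.58032e+02, -2.58371e+02,  1.77000e-01]), np.float64(789.9), [635, 1262])
B (array([ 4.30188e+02, -2.55112e+02,  1.94000e-01]), np.float64(710.4), [675, 1220])
((560.299560546875, 198.8655548095703), (197.09829711914062, 256.03741455078125), 87.58056640625)
YA [630. 251.]
BL [629. 146.]
RD [497. 256.]
YB [494. 153.]
```

Everything is consistent: the fit residuals are small, the bin rectangle comes out at 197x256 against the true 195x255, and the caddy is turned about -2.4°. I'll move above the walnut ring.

```bash
cat > go.py <<'E'
# usage: go.py x y z toolYangle(deg): what remains, in tool axes (mm, deg)
import sys; from h import *; from scipy.spatial.transform import Rotation as Ro
S=arm.read_state(); R=Ro.from_quat(S["ee_rot"]).as_matrix(); p=S["position"]
x,y,z,a=map(float,sys.argv[1:5]); c=np.cos(np.radians(a));s=np.sin(np.radians(a))
G=np.array([[ -s if 0 else s,c,0],[-c,s,0],[0,0,-1.]])
rv=Ro.from_matrix(R.T@G).as_rotvec(degrees=True)
print("t%.2f w%.1f F%.1f cf"%(S["clock"],S["gripper_width"],S["grasp_force"]),S["contact_force"].round(1),"pos",p.round(1),"yaw %.1f"%np.degrees(np.arctan2(R[1,1],R[0,1])),"tilt",rv[:2].round(2))
d=np.array([x,y,z])-p
print("tool shift now:",(R.T@d).round(1)," after turning:",(G.T@d).round(1)," turn az",rv.round(1)[2])
E
python3 go.py 452 -97 100 140
```

```text
Traceback (most recent call last):
  File "go.py", line 6, in <module>
    rv=Ro.from_matrix(R.T@G).as_rotvec(degrees=True)
       ~~~~~~~~~~~~~~^^^^^^^
  File "scipy/spatial/transform/_rotation.pyx", line 1143, in scipy.spatial.transform._rotation.Rotation.from_matrix
ValueError: Non-positive determinant (left-handed or null coordinate frame) in rotation matrix 0: [[-8.93832063e-01  4.48401854e-01 -1.40646217e-04]
 [ 4.48401595e-01  8.93831109e-01 -1.39929153e-03]
 [ 5.01730952e-04  1.31379762e-03  9.99999011e-01]].
```

Call:
{"name": "servo_tool", "arguments": {"commands": [[[0, -0.0188, 0.0178, 0.0053, 0, 0, 0], [0, -0.0188, 0.0178, 0.0053, 0, 0, 0], [0, -0.0188, 0.0178, 0.0053, 0, 0, 0], [0, -0.0188, 0.0178, 0.0053, 0, 0, 0], [0, -0.0188, 0.0178, 0.0053, 0, 0, 0], [0, -0.0188, 0.0178, 0.0053, 0, 0, 0], [0, -0.0188, 0.0178, 0.0053, 0, 0, 0], [0, -0.0188, 0.0178, 0.0053, 0, 0, 0], [0, -0.0188, 0.0178, 0.0053, 0, 0, 0], [0, -0.0188, 0.0178, 0.0053, 0, 0, 0]]]}}

```text
clock: 1.03
position: [350.1, -334.5, 153.5]
ee_rot: [-0.202, 0.979, 0.0, 0.0]
contact_force: [0.5, -0.2, 0.1]
gripper_width: 85.5
grasp_force: 0.0
```

```bash
sed -i 's/G=.*/G=np.array([[-s,c,0],[c,s,0],[0,0,-1.]])/' go.py; python3 go.py 452 -97 100 140
```

```text
t1.03 w85.5 F0.0 cf [ 0.5 -0.2  0.1] pos [ 350.1 -334.5  153.5] yaw 113.4 tilt [0. 0.]
tool shift now: [-187.7  177.6   53.6]  after turning: [-247.5   74.6   53.5]  turn az -26.6
```

Call:
{"name": "servo_tool", "arguments": {"commands": [[[0, -0.0188, 0.0178, 0.0053, 0, 0, 0], [0, -0.0188, 0.0178, 0.0053, 0, 0, 0], [0, -0.0188, 0.0178, 0.0053, 0, 0, 0], [0, -0.0188, 0.0178, 0.0053, 0, 0, 0], [0, -0.0188, 0.0178, 0.0053, 0, 0, 0], [0, -0.0188, 0.0178, 0.0053, 0, 0, 0], [0, -0.0188, 0.0178, 0.0053, 0, 0, 0], [0, -0.0188, 0.0178, 0.0053, 0, 0, 0], [0, -0.0188, 0.0178, 0.0053, 0, 0, 0], [0, -0.0188, 0.0178, 0.0053, 0, 0, 0]]]}}

```text
clock: 1.87
position: [452.1, -96.5, 100.6]
ee_rot: [-0.203, 0.979, 0.0, 0.0]
contact_force: [0.1, -0.6, -0.2]
gripper_width: 85.4
grasp_force: 0.0
```

Call:
{"name": "servo_tool", "arguments": {"commands": [[[0, 0, 0, 0, 0, 0, -5.4], [0, 0, 0, 0, 0, 0, -5.4], [0, 0, 0, 0, 0, 0, -5.4], [0, 0, 0, 0, 0, 0, -5.4], [0, 0, 0, 0, 0, 0, -5.4], [0, 0, 0, 0, 0, 0, 0], [0, 0, 0, 0, 0, 0, 0]]]}}

```text
clock: 2.45
position: [451.8, -97.8, 100.8]
ee_rot: [-0.424, 0.905, 0.0, -0.0]
contact_force: [1.0, -0.2, 0.4]
gripper_width: 85.4
grasp_force: 0.0
```

```bash
python3 go.py 452 -97 4 140
python3 - <<'E'
from h import *
t=grab("top")["frame"];s=grab("side")["frame"]
a=cv2.resize(t[180:320,330:470],(400,400));b=cv2.resize(s[150:290,270:410],(400,400))
cv2.imwrite("pics/w1.png",np.hstack([a,b]))
E
```

```text
t2.45 w85.4 F0.0 cf [ 1.  -0.2  0.4] pos [451.8 -97.8 100.8] yaw 140.2 tilt [ 0. -0.]
tool shift now: [-0.7  0.4 96.8]  after turning: [-0.7  0.4 96.8]  turn az 0.2
```

View pics/w1.png

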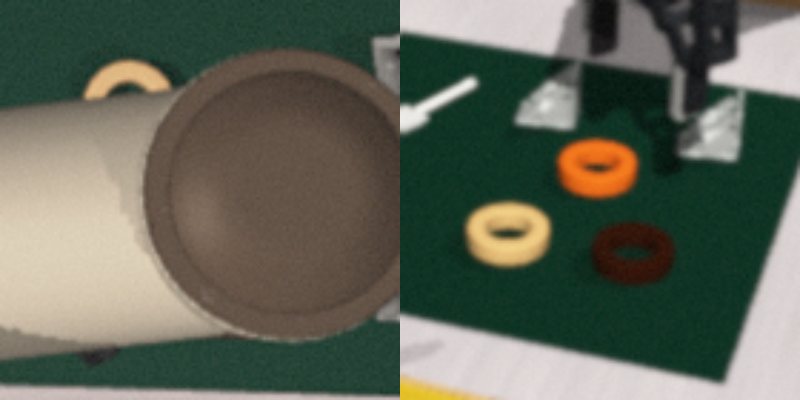

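The side view shows the fingers about 90 mm above the walnut ring (crop at (632,252)) and lined up with it. Descending.

Call:
{"name": "servo_tool", "arguments": {"commands": [[[0, 0, 0, 0.015, 0, 0, 0], [0, 0, 0, 0.015, 0, 0, 0], [0, 0, 0, 0.015, 0, 0, 0], [0, 0, 0, 0.015, 0, 0, 0], [0, 0, 0, 0.015, 0, 0, 0], [0, 0, 0, 0.01, 0, 0, 0], [0, 0, 0, 0.006, 0, 0, 0], [0, 0, 0, 0.004, 0, 0, 0], [0, 0, 0, 0.001, 0, 0, 0], [0, 0, 0, 0, 0, 0, 0]]]}}

```text
clock: 3.38
position: [452.1, -97.8, 4.9]
ee_rot: [-0.425, 0.905, -0.0, 0.0]
contact_force: [0.4, -0.8, 0.3]
gripper_width: 85.4
grasp_force: 0.0
```

```bash
python3 go.py 452 -97 4 140
python3 - <<'E'
from h import *
s=grab("side")["frame"]
cv2.imwrite("pics/w2.png",cv2.resize(s[180:280,290:410],(600,500)))
E
```

```text
t3.38 w85.4 F0.0 cf [ 0.4 -0.8  0.3] pos [452.1 -97.8   4.9] yaw 140.4 tilt [-0.01  0.01]
tool shift now: [-0.5  0.6  0.9]  after turning: [-0.5  0.6  0.9]  turn az 0.4
```

View pics/w2.png

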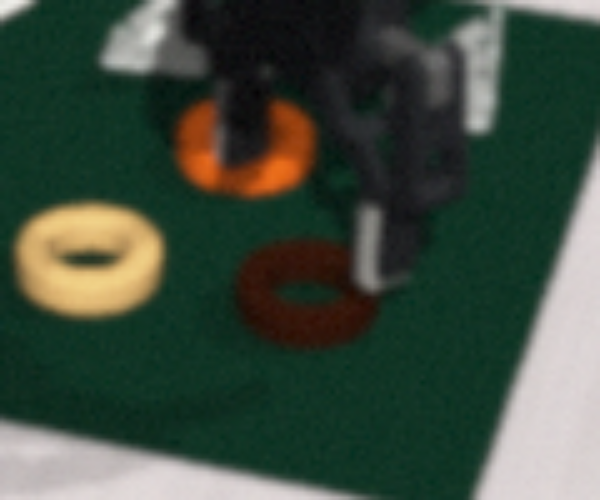

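Run:
```python
from h import *
s=grab("side")
for z in (5,18):
  for k in(42.5,-42.5): print(z,k,proj(s,[[452-.77*k,-97.8+.64*k,z]]).round(1))
print(proj(s,[[452,-97,16]]).round(1), unproj(s,[[364.5,238]],18).round(), unproj(s,[[338,213]],18).round())
```

```text
5 42.5 [[364.  251.1]]
5 -42.5 [[338.7 228.9]]
18 42.5 [[364.5 245.5]]
18 -42.5 [[338.9 223.4]]
[[351.2 235.2]] [[425. -94.  18.]] [[ 497. -160.   18.]]
```

Run:
```python
from h import *
s=grab("side")
for z in (101,114,121,131,141):
  print(z,[proj(s,[[452-.77*k,-97.8+.64*k,z]]).round(1)[0] for k in(42.5,-42.5)])
f=s["frame"]; cv2.imwrite("pics/w3.png",cv2.resize(f[100:290,260:450],(600,600),interpolation=cv2.INTER_CUBIC))
```

```text
101 [array([367.4, 207.7]), array([340.5, 186.8])]
114 [array([367.9, 201.5]), array([340.7, 180.7])]
121 [array([368.2, 198. ]), array([340.9, 177.4])]
131 [array([368.6, 193.1]), array([341.1, 172.6])]
141 [array([369. , 188.1]), array([341.3, 167.8])]
```

View pics/w3.png

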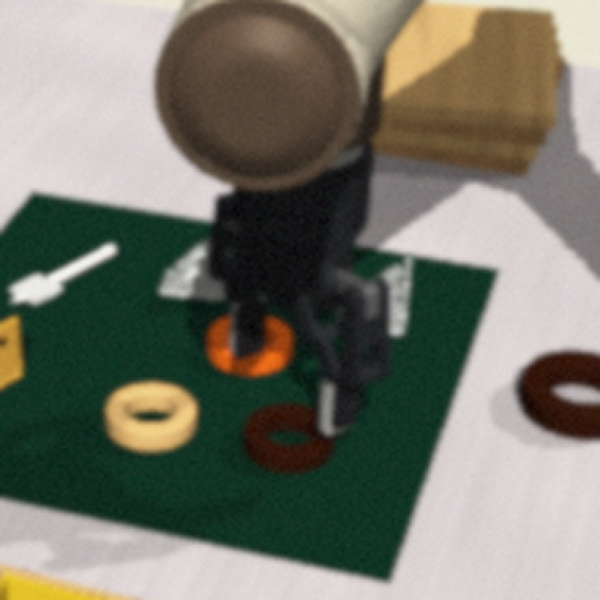

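Run:
```python
from h import *
t=grab("top");s=grab("side")
for z in (20,40,80): print(z,[proj(t,[[452-.77*k,-97.8+.64*k,z]]).round(1)[0] for k in(42.5,57,-42.5,-57)])
a=cv2.resize(t["frame"][190:340,320:470],(600,600),interpolation=cv2.INTER_CUBIC);
a=np.clip(a.astype(float)*1.8,0,255).astype(np.uint8)
cv2.imwrite("pics/w4.png",a)
```

```text
20 [array([362.8, 284.8]), array([357.3, 291.2]), array([395.1, 247.6]), array([400.5, 241.3])]
40 [array([363.5, 284.9]), array([357.9, 291.4]), array([396.6, 246.8]), array([402.2, 240.3])]
80 [array([365.1, 285. ]), array([359.2, 291.8]), array([399.8, 245. ]), array([405.7, 238.2])]
```

View pics/w4.png

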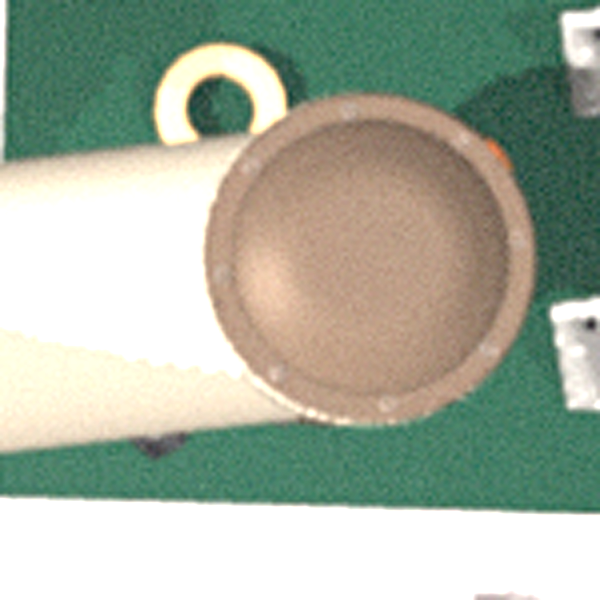

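The picture isn't clear about tip height: the fingertips appear at crop (335,432) and (240,358), higher than I predicted. I'll part-close to about 65 mm, still wider than the ring, and look again.

Call:
{"name": "servo_tool", "arguments": {"commands": [[[60, 0, 0, 0, 0, 0, 0], [60, 0, 0, 0, 0, 0, 0], [60, 0, 0, 0, 0, 0, 0], [60, 0, 0, 0, 0, 0, 0], [60, 0, 0, 0, 0, 0, 0]]]}}

```text
clock: 4.05
position: [451.9, -97.8, 4.8]
ee_rot: [-0.426, 0.905, -0.0, 0.0]
contact_force: [-0.4, 1.0, -0.2]
gripper_width: 65.1
grasp_force: 0.0
```

Run:
```python
from h import *
s=grab("side")
w=arm.read_state()["gripper_width"]
f=s["frame"].copy(); im=cv2.resize(f[190:270,310:400],(720,640),interpolation=cv2.INTER_CUBIC)[:600]
im=np.clip(im*1.8,0,255).astype(np.uint8)
for z,c in((5,(0,0,255)),(18,(255,255,0)),(35,(255,0,255))):
  for k in(w/2,-w/2):
    q=[proj(s,[[452.1-.77*k+e*-.64,-97.8+.64*k+e*-.77,z]])[0] for e in(-11,11)]
    q=[tuple(int(v) for v in (p-[310,190])*8) for p in q]; cv2.line(im,q[0],q[1],c,1)
cv2.imwrite("pics/w5.png",im); print(w)
```

```text
65.29629197000796
```

View pics/w5.png

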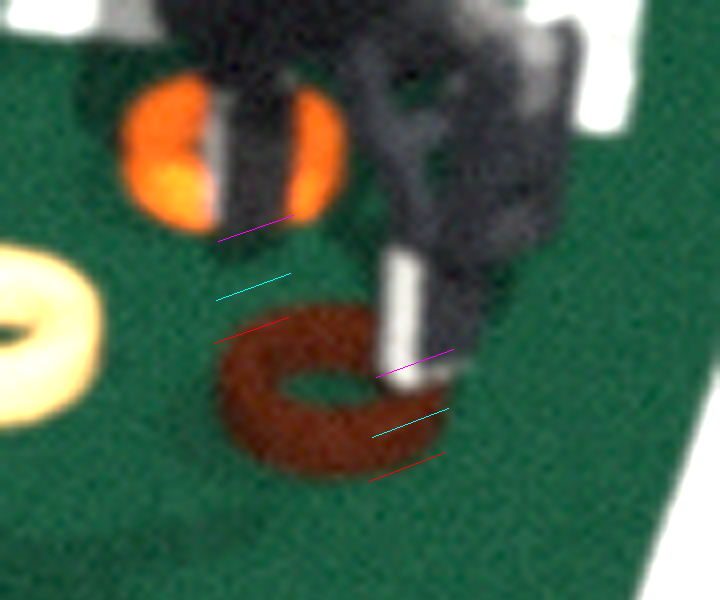

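The tips sit where points about 29 mm above the reported TCP would project (magenta line), so they are still well above the ring. I'll creep down while watching the force.

Call:
{"name": "servo_tool", "arguments": {"commands": [[[60, 0, 0, 0.001, 0, 0, 0], [60, 0, 0, 0.001, 0, 0, 0], [60, 0, 0, 0.001, 0, 0, 0], [60, 0, 0, 0.001, 0, 0, 0]]]}}

```text
clock: 4.43
position: [451.8, -97.8, 0.6]
ee_rot: [-0.425, 0.905, 0.0, -0.0]
contact_force: [0.4, 0.1, 0.1]
gripper_width: 65.0
grasp_force: 0.0
```

Call:
{"name": "servo_tool", "arguments": {"commands": [[[60, 0, 0, 0.001, 0, 0, 0], [60, 0, 0, 0.001, 0, 0, 0]]]}}

```text
clock: 4.6
position: [451.8, -97.8, -1.3]
ee_rot: [-0.426, 0.905, 0.0, -0.0]
contact_force: [0.6, 0.2, -0.9]
gripper_width: 65.3
grasp_force: 0.0
```

Call:
{"name": "servo_tool", "arguments": {"commands": [[[60, 0, 0, 0.001, 0, 0, 0], [60, 0, 0, 0.001, 0, 0, 0], [60, 0, 0, 0.001, 0, 0, 0]]]}}

```text
clock: 4.85
position: [451.9, -97.8, -4.3]
ee_rot: [-0.426, 0.905, -0.0, -0.0]
contact_force: [0.2, -0.2, 0.7]
gripper_width: 65.3
grasp_force: 0.0
```

Call:
{"name": "servo_tool", "arguments": {"commands": [[[60, 0, 0, 0.001, 0, 0, 0], [60, 0, 0, 0.001, 0, 0, 0]]]}}

```text
clock: 5.02
position: [451.9, -97.8, -6.3]
ee_rot: [-0.425, 0.905, 0.0, -0.0]
contact_force: [-0.5, 0.3, 0.7]
gripper_width: 65.3
grasp_force: 0.0
```

Call:
{"name": "servo_tool", "arguments": {"commands": [[[60, 0, 0, 0.001, 0, 0, 0], [60, 0, 0, 0.001, 0, 0, 0]]]}}

```text
clock: 5.18
position: [451.9, -97.8, -8.3]
ee_rot: [-0.425, 0.905, -0.0, 0.0]
contact_force: [0.7, -0.1, 0.1]
gripper_width: 65.4
grasp_force: 0.0
```

```bash
cat > tip.py <<'E'
import sys; from h import *
# side crop around the gripper, with pad-end lines at given heights
from scipy.spatial.transform import Rotation as Ro
S=arm.read_state();R=Ro.from_quat(S["ee_rot"]).as_matrix();p=S["position"];w=S["gripper_width"]
s=grab("side");u,v=proj(s,[p])[0].astype(int);f=s["frame"];u0,v0=u-45,v-50
im=np.clip(cv2.resize(f[v0:v0+75,u0:u0+90],(720,600),interpolation=cv2.INTER_CUBIC)*1.8,0,255).astype(np.uint8)
for z,c in zip(map(float,sys.argv[2:]),((0,0,255),(255,255,0),(255,0,255))):
  for k in(w/2,-w/2):
    q=[proj(s,[np.r_[(p+R[:,1]*k+R[:,0]*e)[:2],z]])[0] for e in(-11,11)]
    q=[tuple(int(v) for v in (p_-[u0,v0])*8) for p_ in q]; cv2.line(im,q[0],q[1],c,1)
cv2.imwrite(sys.argv[1],im); print(p.round(1),w,S["contact_force"].round(1),S["wrist_torque"].round(3))
E
python3 tip.py pics/w6.png 3 12 25
```

```text
[451.9 -97.8  -8.3] 65.37532682802039 [ 0.7 -0.1  0.1] [-0.     0.036 -0.026]
```

View pics/w6.png

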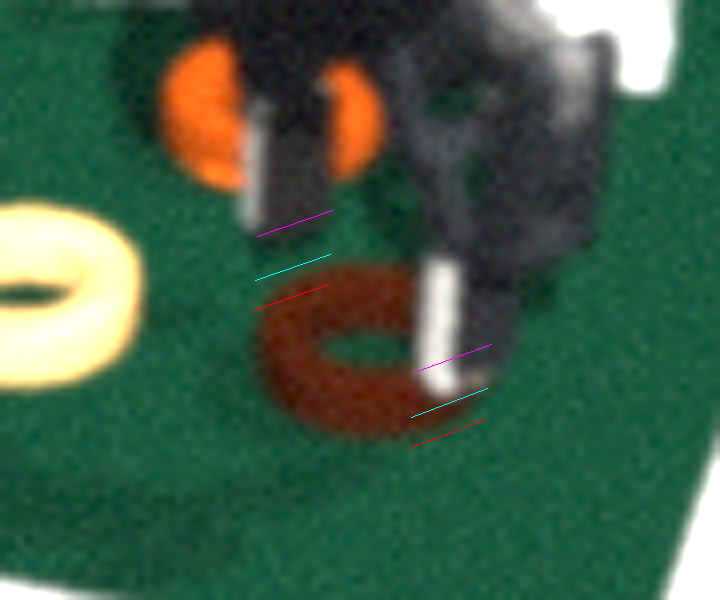

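Still no contact, and the tips read about 21-25 mm high in the picture. I'll keep going down gently.

Call:
{"name": "servo_tool", "arguments": {"commands": [[[60, 0, 0, 0.001, 0, 0, 0], [60, 0, 0, 0.001, 0, 0, 0], [60, 0, 0, 0.001, 0, 0, 0], [60, 0, 0, 0.001, 0, 0, 0]]]}}

```text
clock: 5.57
position: [451.9, -97.8, -12.3]
ee_rot: [-0.426, 0.905, -0.0, 0.0]
contact_force: [1.0, 0.1, -0.7]
gripper_width: 65.3
grasp_force: 0.0
```

Call:
{"name": "servo_tool", "arguments": {"commands": [[[60, 0, 0, 0.001, 0, 0, 0], [60, 0, 0, 0.001, 0, 0, 0], [60, 0, 0, 0.001, 0, 0, 0]]]}}

```text
clock: 5.82
position: [451.9, -97.8, -15.3]
ee_rot: [-0.426, 0.905, -0.0, -0.0]
contact_force: [-0.5, -0.0, 0.2]
gripper_width: 65.3
grasp_force: 0.0
```

Call:
{"name": "servo_tool", "arguments": {"commands": [[[60, 0, 0, 0.001, 0, 0, 0], [60, 0, 0, 0.001, 0, 0, 0]]]}}

```text
clock: 5.98
position: [451.9, -97.8, -17.3]
ee_rot: [-0.425, 0.905, -0.0, 0.0]
contact_force: [0.1, 0.3, -0.9]
gripper_width: 64.9
grasp_force: 0.0
```

```bash
python3 tip.py pics/w7.png 3 10 15
```

```text
[451.9 -97.8 -17.3] 64.91618038059451 [ 0.1  0.3 -0.9] [0.058 0.027 0.006]
```

View pics/w7.png

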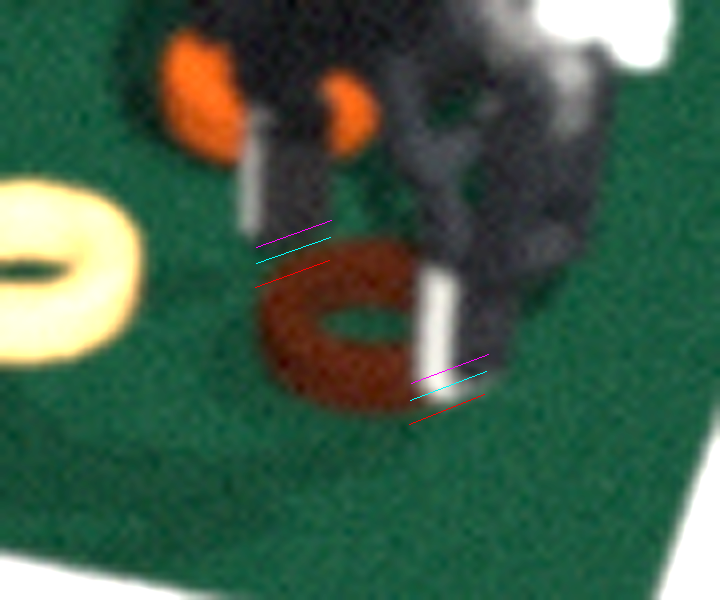

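The tips are now about 10-14 mm up, so the real fingertips sit about 20 mm above the reported TCP (shut) and 28 mm at this opening. I'll go down 5 more and close.

Call:
{"name": "servo_tool", "arguments": {"commands": [[[60, 0, 0, 0.001, 0, 0, 0], [60, 0, 0, 0.001, 0, 0, 0], [60, 0, 0, 0.001, 0, 0, 0]]]}}

```text
clock: 6.28
position: [451.8, -97.8, -20.3]
ee_rot: [-0.426, 0.905, 0.0, -0.0]
contact_force: [0.3, 0.1, -0.1]
gripper_width: 65.1
grasp_force: 0.0
```

Call:
{"name": "servo_tool", "arguments": {"commands": [[[60, 0, 0, 0.001, 0, 0, 0], [60, 0, 0, 0.001, 0, 0, 0]]]}}

```text
clock: 6.45
position: [451.9, -97.8, -22.3]
ee_rot: [-0.426, 0.905, -0.0, 0.0]
contact_force: [0.5, 0.9, 1.0]
gripper_width: 64.9
grasp_force: 0.0
```

Call:
{"name": "servo_tool", "arguments": {"commands": [[[160, 0, 0, 0, 0, 0, 0], [160, 0, 0, 0, 0, 0, 0], [160, 0, 0, 0, 0, 0, 0], [160, 0, 0, 0, 0, 0, 0], [160, 0, 0, 0, 0, 0, 0], [160, 0, 0, 0, 0, 0, 0]]]}}

```text
clock: 6.95
position: [451.8, -97.8, -21.5]
ee_rot: [-0.425, 0.905, -0.0, -0.0]
contact_force: [-1.5, 0.9, 6.7]
gripper_width: 53.7
grasp_force: 61.5
```

Call:
{"name": "servo_tool", "arguments": {"commands": [[[160, 0, 0, -0.003, 0, 0, 0], [160, 0, 0, -0.006, 0, 0, 0], [160, 0, 0, -0.01, 0, 0, 0], [160, 0, 0, -0.015, 0, 0, 0], [160, 0, 0, -0.02, 0, 0, 0], [160, 0, 0, -0.02, 0, 0, 0], [160, 0, 0, -0.02, 0, 0, 0], [160, 0, 0, -0.016, 0, 0, 0], [160, 0, 0, 0, 0, 0, 0], [160, 0, 0, 0, 0, 0, 0]]]}}

```text
clock: 7.78
position: [452.3, -97.7, 88.7]
ee_rot: [-0.425, 0.905, -0.0, 0.001]
contact_force: [-0.6, 0.2, -1.5]
gripper_width: 53.5
grasp_force: 62.9
```

```bash
python3 tip.py pics/w8.png 110 ;python3 go.py 498 251 88 177.6
```

```text
[452.3 -97.7  88.7] 53.52276307116825 [-0.6  0.2 -1.5] [0.009 0.02  0.   ]
t7.83 w53.5 F62.9 cf [-1.1 -0.2 -1. ] pos [451.4 -97.7  87.7] yaw 140.3 tilt [0.01 0.02]
tool shift now: [-2.982e+02  1.867e+02 -1.000e-01]  after turning: [-3.504e+02 -3.190e+01 -3.000e-01]  turn az -37.3
```

View pics/w8.png

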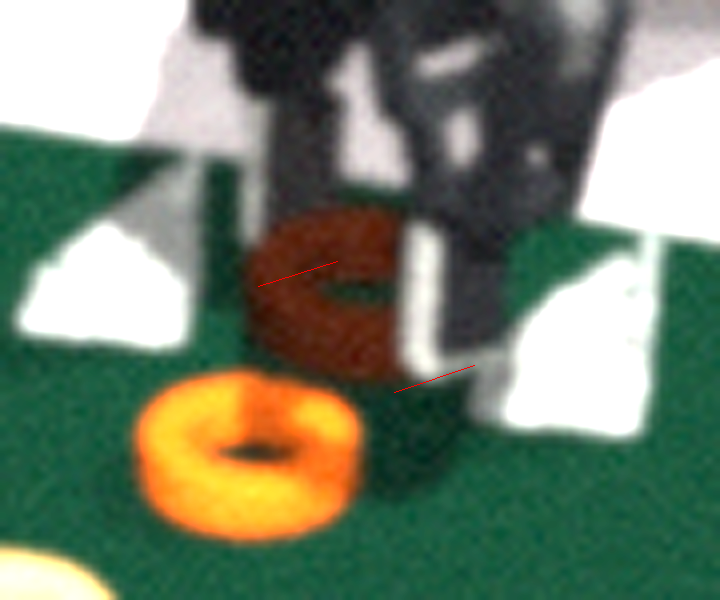

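The ring is held level between both fingers (crop around (340,290)). I'll turn and carry it to the red bin.

Call:
{"name": "servo_tool", "arguments": {"commands": [[[160, 0, 0, 0, 0, 0, -6.2], [160, 0, 0, 0, 0, 0, -6.2], [160, 0, 0, 0, 0, 0, -6.2], [160, 0, 0, 0, 0, 0, -6.2], [160, 0, 0, 0, 0, 0, -6.2], [160, 0, 0, 0, 0, 0, -6.2], [160, -0.02, -0.0018, 0, 0, 0, 0], [160, -0.03, -0.0028, 0, 0, 0, 0], [160, -0.03, -0.0028, 0, 0, 0, 0], [160, -0.03, -0.0028, 0, 0, 0, 0]]]}}

```text
clock: 8.67
position: [465.7, 12.3, 86.4]
ee_rot: [-0.691, 0.722, 0.001, -0.001]
contact_force: [0.9, -0.9, -0.2]
gripper_width: 53.7
grasp_force: 62.9
```

Call:
{"name": "servo_tool", "arguments": {"commands": [[[160, -0.03, -0.0027, 0, 0, 0, 0], [160, -0.03, -0.0027, 0, 0, 0, 0], [160, -0.03, -0.0027, 0, 0, 0, 0], [160, -0.03, -0.0027, 0, 0, 0, 0], [160, -0.03, -0.0027, 0, 0, 0, 0], [160, -0.03, -0.0027, 0, 0, 0, 0], [160, -0.03, -0.0027, 0, 0, 0, 0], [160, -0.03, -0.0028, 0, 0, 0, 0], [160, 0, 0, 0, 0, 0, 0], [160, 0, 0, 0, 0, 0, 0]]]}}

```text
clock: 9.5
position: [497.8, 251.3, 85.9]
ee_rot: [-0.693, 0.721, 0.0, -0.002]
contact_force: [-0.3, 0.1, 0.0]
gripper_width: 53.4
grasp_force: 62.9
```

```bash
python3 go.py 498 251 -14.5 177.6
```

```text
t9.50 w53.4 F62.9 cf [-0.3  0.1  0. ] pos [497.8 251.3  85.9] yaw 177.7 tilt [ 0.15 -0.12]
tool shift now: [ 1.000e-01 -5.000e-01  1.004e+02]  after turning: [  0.3  -0.2 100.4]  turn az 0.1
```

Call:
{"name": "servo_tool", "arguments": {"commands": [[[160, 0, 0, 0.02, 0, 0, 0], [160, 0, 0, 0.02, 0, 0, 0], [160, 0, 0, 0.02, 0, 0, 0], [160, 0, 0, 0.015, 0, 0, 0], [160, 0, 0, 0.01, 0, 0, 0], [160, 0, 0, 0.005, 0, 0, 0], [160, 0, 0, 0.003, 0, 0, 0], [160, 0, 0, 0.002, 0, 0, 0], [160, 0, 0, 0.001, 0, 0, 0], [160, 0, 0, 0, 0, 0, 0]]]}}

```text
clock: 10.33
position: [498.9, 250.8, -7.7]
ee_rot: [-0.692, 0.722, -0.0, 0.001]
contact_force: [0.5, 1.0, 0.1]
gripper_width: 53.8
grasp_force: 62.9
```

Call:
{"name": "servo_tool", "arguments": {"commands": [[[160, 0, 0, 0.001, 0, 0, 0], [160, 0, 0, 0.001, 0, 0, 0], [160, 0, 0, 0, 0, 0, 0]]]}}

```text
clock: 10.58
position: [498.6, 250.7, -10.0]
ee_rot: [-0.692, 0.722, 0.0, 0.0]
contact_force: [-0.0, -0.3, -0.0]
gripper_width: 53.4
grasp_force: 62.9
```

Call:
{"name": "servo_tool", "arguments": {"commands": [[[160, 0, 0, 0.001, 0, 0, 0], [160, 0, 0, 0.001, 0, 0, 0], [160, 0, 0, 0.001, 0, 0, 0], [160, 0, 0, 0, 0, 0, 0]]]}}

```text
clock: 10.92
position: [498.5, 250.4, -13.4]
ee_rot: [-0.692, 0.722, 0.0, -0.0]
contact_force: [-0.2, 0.5, 0.1]
gripper_width: 53.2
grasp_force: 62.9
```

Call:
{"name": "servo_tool", "arguments": {"commands": [[[160, 0, 0, 0.001, 0, 0, 0], [160, 0, 0, 0, 0, 0, 0]]]}}

```text
clock: 11.08
position: [498.6, 250.5, -14.4]
ee_rot: [-0.692, 0.722, 0.0, -0.0]
contact_force: [0.3, -0.0, -0.3]
gripper_width: 53.5
grasp_force: 62.9
```

Call:
{"name": "servo_tool", "arguments": {"commands": [[[160, 0, 0, 0.0005, 0, 0, 0], [160, 0, 0, 0, 0, 0, 0]]]}}

```text
clock: 11.25
position: [498.6, 250.5, -14.4]
ee_rot: [-0.692, 0.722, -0.0, -0.0]
contact_force: [-1.0, -0.7, 3.0]
gripper_width: 53.6
grasp_force: 63.1
```

Floor contact at -14.4, as predicted. Release to about 70 mm, then lift.

Call:
{"name": "servo_tool", "arguments": {"commands": [[[55, 0, 0, 0, 0, 0, 0], [55, 0, 0, 0, 0, 0, 0], [55, 0, 0, 0, 0, 0, 0], [55, 0, 0, 0, 0, 0, 0], [55, 0, 0, -0.005, 0, 0, 0], [55, 0, 0, -0.015, 0, 0, 0], [55, 0, 0, -0.03, 0, 0, 0], [55, 0, 0, -0.03, 0, 0, 0], [55, 0, 0, -0.03, 0, 0, 0], [55, 0, 0, 0, 0, 0, 0]]]}}

```text
clock: 12.08
position: [502.3, 253.1, 102.3]
ee_rot: [-0.693, 0.721, -0.001, 0.006]
contact_force: [0.6, -0.1, 0.5]
gripper_width: 66.9
grasp_force: 0.0
```

```bash
python3 go.py 654.5 -237 95 155.8
```

```text
t12.08 w66.9 F0.0 cf [ 0.6 -0.1  0.5] pos [502.3 253.1 102.3] yaw 177.7 tilt [-0.51  0.56]
tool shift now: [ 483.6 -172.     5.3]  after turning: [ 384.7 -339.7    7.3]  turn az 21.9
```

Call:
{"name": "servo_tool", "arguments": {"commands": [[[0, 0, 0, 0, 0, 0, 5.5], [0, 0, 0, 0, 0, 0, 5.5], [0, 0, 0, 0, 0, 0, 5.5], [0, 0, 0, 0, 0, 0, 5.4], [0, 0.024, -0.0212, 0, 0, 0, 0], [0, 0.024, -0.0212, 0, 0, 0, 0], [0, 0.024, -0.0212, 0, 0, 0, 0], [0, 0.024, -0.0212, 0, 0, 0, 0], [0, 0.024, -0.0212, 0, 0, 0, 0], [0, 0.024, -0.0212, 0, 0, 0, 0]]]}}

```text
clock: 12.92
position: [555.4, 65.5, 95.6]
ee_rot: [-0.542, 0.84, -0.0, 0.0]
contact_force: [-0.2, 1.1, 1.8]
gripper_width: 85.2
grasp_force: 0.0
```

Call:
{"name": "servo_tool", "arguments": {"commands": [[[0, 0.024, -0.0212, 0, 0, 0, 0], [0, 0.024, -0.0212, 0, 0, 0, 0], [0, 0.024, -0.0212, 0, 0, 0, 0], [0, 0.024, -0.0212, 0, 0, 0, 0], [0, 0.024, -0.0212, 0, 0, 0, 0], [0, 0.024, -0.0212, 0, 0, 0, 0], [0, 0.024, -0.0212, 0, 0, 0, 0], [0, 0.024, -0.0212, 0, 0, 0, 0], [0, 0.024, -0.0212, 0, 0, 0, 0], [0, 0.024, -0.0212, 0, 0, 0, 0]]]}}

```text
clock: 13.75
position: [649.6, -240.7, 95.4]
ee_rot: [-0.542, 0.84, -0.0, 0.0]
contact_force: [0.9, 0.4, 0.2]
gripper_width: 85.4
grasp_force: 0.0
```

Call:
{"name": "servo_tool", "arguments": {"commands": [[[0, 0, 0, 0, 0, 0, 0], [0, 0, 0, 0, 0, 0, 0], [0, 0, 0, 0, 0, 0, 0]]]}}

```text
clock: 14.0
position: [648.9, -239.0, 94.9]
ee_rot: [-0.542, 0.84, 0.0, -0.0]
contact_force: [0.3, 0.7, 0.2]
gripper_width: 85.2
grasp_force: 0.0
```

```bash
python3 go.py 654.5 -237 -15 155.8
python3 - <<'E'
from fit import *
s=grab("side");t=grab("top")
# walnut in red bin: dark pixels there, seen in both views
for d,n in((t,"t"),(s,"s")):
    f=d["frame"].astype(int); u,v=proj(d,[[498.5,250.5,16]])[0].astype(int)
    c=f[v-40:v+40,u-40:u+40]; m=((c[...,2]<95)&(c[...,2]>c[...,0])).astype(np.uint8)
    m=cv2.morphologyEx(m,cv2.MORPH_OPEN,np.ones((3,3)))
    _,l,st,ce=cv2.connectedComponentsWithStats(m)
    for k in range(1,len(st)):
        if st[k,4]>60: print(n,st[k],unproj(d,[[st[k,0]+st[k,2]/2-.5+u-40,st[k,1]+st[k,3]/2-.5+v-40]],16).round(1))
print("bit side fit",fit([s],"grey",BIT,6,np.array([654.3,-236.5,1.149]),22,True))
E
```

```text
t14.00 w85.2 F0.0 cf [0.3 0.7 0.2] pos [ 648.9 -239.    94.9] yaw 155.6 tilt [0.05 0.  ]
tool shift now: [ -4.1  -4.3 109.9]  after turning: [ -4.1  -4.3 109.9]  turn az -0.2
t [ 23  25  34  30 581] [[499.6 252.5  16. ]]
t [ 10  43   5  29 100] [[467.7 299.4  16. ]]
s [ 22  25  38  35 853] [[498.  252.9  16. ]]
bit side fit (array([ 655.475, -238.501,    1.139]), np.float64(5.5), [292])
```

The ring measures (499,252) in both views, resting in the red bin. The bit is at (655,-237.5). Descending on the bit with a part-closed gripper.

Call:
{"name": "servo_tool", "arguments": {"commands": [[[150, -0.0039, -0.005, 0, 0, 0, 0], [150, 0, 0, 0.015, 0, 0, 0], [150, 0, 0, 0.02, 0, 0, 0], [150, 0, 0, 0.02, 0, 0, 0], [150, 0, 0, 0.02, 0, 0, 0], [150, 0, 0, 0.015, 0, 0, 0], [150, 0, 0, 0.008, 0, 0, 0], [150, 0, 0, 0.004, 0, 0, 0], [150, 0, 0, 0, 0, 0, 0], [150, 0, 0, 0, 0, 0, 0]]]}}

```text
clock: 14.93
position: [656.5, -237.4, -5.7]
ee_rot: [-0.543, 0.84, -0.001, 0.0]
contact_force: [0.8, -0.3, 0.4]
gripper_width: 35.4
grasp_force: 0.0
```

Call:
{"name": "servo_tool", "arguments": {"commands": [[[150, 0, 0, 0.002, 0, 0, 0], [150, 0, 0, 0.001, 0, 0, 0], [150, 0, 0, 0.001, 0, 0, 0], [150, 0, 0, 0, 0, 0, 0]]]}}

```text
clock: 15.27
position: [655.7, -237.7, -10.4]
ee_rot: [-0.542, 0.84, -0.0, 0.0]
contact_force: [-0.6, 0.6, -0.2]
gripper_width: 35.1
grasp_force: 0.0
```

```bash
python3 go.py 655 -237.5 -15 155.6; python3 tip.py pics/b1.png 3 9
```

```text
t15.27 w35.1 F0.0 cf [-0.6  0.6 -0.2] pos [ 655.7 -237.7  -10.4] yaw 155.7 tilt [-0.02  0.01]
tool shift now: [0.1 0.7 4.6]  after turning: [0.1 0.7 4.6]  turn az 0.1
[ 655.7 -237.7  -10.4] 35.08303660597764 [-0.6  0.6 -0.2] [-0.024 -0.015 -0.044]
```

View pics/b1.png

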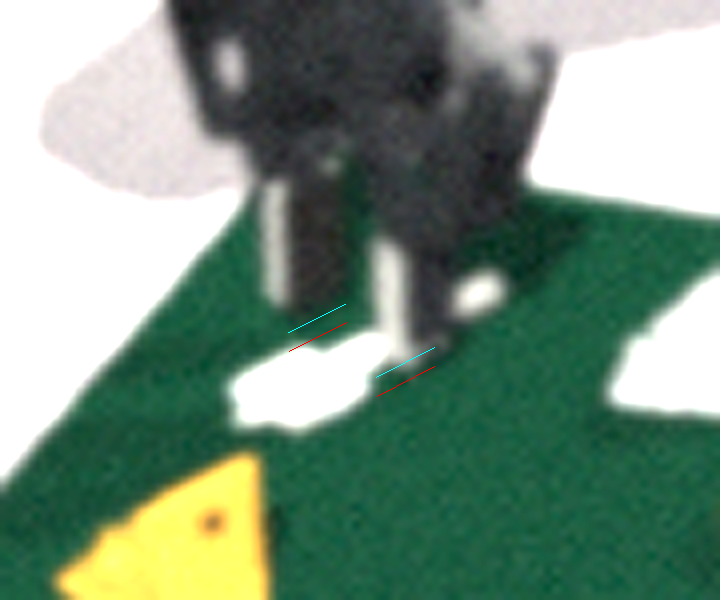

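The fingers straddle the shank (crop at (300,300) and (400,365)), with tips about 12 mm up. I'll go down 5 mm and close.

Call:
{"name": "servo_tool", "arguments": {"commands": [[[150, 0, 0, 0.002, 0, 0, 0], [150, 0, 0, 0.002, 0, 0, 0], [150, 0, 0, 0.001, 0, 0, 0], [150, 0, 0, 0, 0, 0, 0]]]}}

```text
clock: 15.65
position: [655.3, -237.6, -16.2]
ee_rot: [-0.542, 0.84, 0.0, -0.0]
contact_force: [-0.1, 0.2, 0.3]
gripper_width: 35.4
grasp_force: 0.0
```

Call:
{"name": "servo_tool", "arguments": {"commands": [[[255, 0, 0, 0, 0, 0, 0], [255, 0, 0, 0, 0, 0, 0], [255, 0, 0, 0, 0, 0, 0], [255, 0, 0, 0, 0, 0, 0], [255, 0, 0, 0, 0, 0, 0], [255, 0, 0, 0, 0, 0, 0]]]}}

```text
clock: 16.15
position: [655.6, -237.7, -15.5]
ee_rot: [-0.542, 0.84, -0.0, 0.0]
contact_force: [-0.5, 0.0, 0.3]
gripper_width: 3.7
grasp_force: 58.9
```

Call:
{"name": "servo_tool", "arguments": {"commands": [[[255, 0, 0, -0.002, 0, 0, 0], [255, 0, 0, -0.003, 0, 0, 0], [255, 0, 0, -0.005, 0, 0, 0], [255, 0, 0, -0.01, 0, 0, 0], [255, 0, 0, -0.01, 0, 0, 0], [255, 0, 0, -0.01, 0, 0, 0], [255, 0, 0, 0, 0, 0, 0], [255, 0, 0, 0, 0, 0, 0]]]}}

```text
clock: 16.82
position: [656.4, -237.7, 25.9]
ee_rot: [-0.542, 0.84, -0.001, 0.001]
contact_force: [-0.1, 0.3, -0.8]
gripper_width: 3.5
grasp_force: 58.8
```

```bash
python3 tip.py pics/b2.png 49
```

```text
[ 656.4 -237.7   25.9] 3.5435013788248217 [-0.1  0.3 -0.8] [ 0.008  0.009 -0.055]
```

View pics/b2.png

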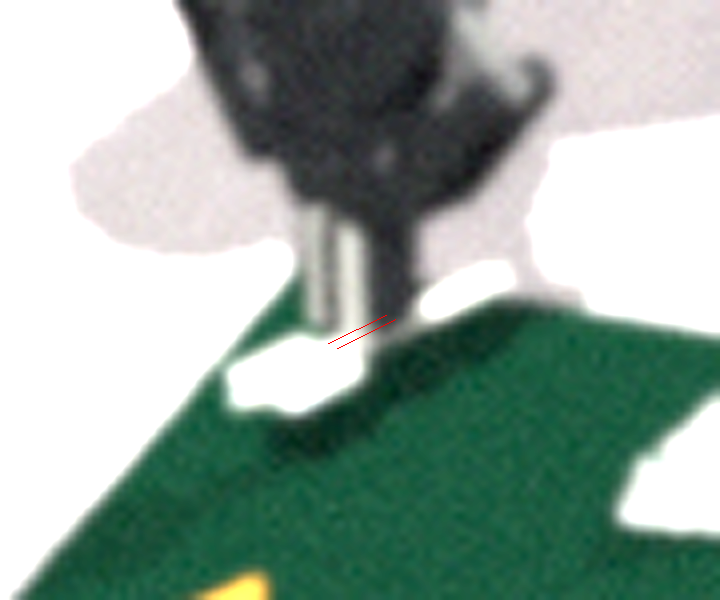

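The bit is held level, blade to crop lower left (295,375). I'll lift, turn 68° and carry it to the blue bin.

Call:
{"name": "servo_tool", "arguments": {"commands": [[[255, 0, 0, -0.006, 0, 0, 6.8], [255, 0, 0, -0.006, 0, 0, 6.8], [255, 0, 0, -0.006, 0, 0, 6.8], [255, 0, 0, -0.006, 0, 0, 6.8], [255, 0, 0, -0.006, 0, 0, 6.8], [255, 0, 0, -0.006, 0, 0, 6.8], [255, 0, 0, -0.006, 0, 0, 6.8], [255, 0, 0, -0.006, 0, 0, 6.8], [255, 0, 0, -0.006, 0, 0, 6.8], [255, 0, 0, -0.006, 0, 0, 6.8]]]}}

```text
clock: 17.7
position: [655.0, -237.5, 83.6]
ee_rot: [0.023, 1.0, 0.0, -0.001]
contact_force: [0.2, 0.4, -0.5]
gripper_width: 3.1
grasp_force: 58.8
```

```bash
python3 go.py 622.6 146.7 80 87.6
```

```text
t17.70 w3.1 F58.8 cf [ 0.2  0.4 -0.5] pos [ 655.  -237.5   83.6] yaw 87.3 tilt [ 0.03 -0.1 ]
tool shift now: [ 50.3 382.2   3.9]  after turning: [ 48.4 382.5   3.6]  turn az -0.3
```

Call:
{"name": "servo_tool", "arguments": {"commands": [[[255, 0.003, 0.02, 0, 0, 0, 0], [255, 0.004, 0.032, 0, 0, 0, 0], [255, 0.004, 0.033, 0, 0, 0, 0], [255, 0.004, 0.033, 0, 0, 0, 0], [255, 0.005, 0.033, 0, 0, 0, 0], [255, 0.005, 0.033, 0, 0, 0, 0], [255, 0.005, 0.033, 0, 0, 0, 0], [255, 0.004, 0.033, 0, 0, 0, 0], [255, 0.004, 0.033, 0, 0, 0, 0], [255, 0.004, 0.033, 0, 0, 0, 0]]]}}

```text
clock: 18.53
position: [625.6, 81.3, 83.7]
ee_rot: [0.02, 1.0, -0.0, -0.001]
contact_force: [0.8, 0.1, -1.0]
gripper_width: 3.5
grasp_force: 58.8
```

Call:
{"name": "servo_tool", "arguments": {"commands": [[[255, 0.004, 0.033, 0, 0, 0, 0], [255, 0.003, 0.021, 0, 0, 0, 0], [255, 0.001, 0.012, 0, 0, 0, 0], [255, 0, 0, 0, 0, 0, 0], [255, 0, 0, 0, 0, 0, 0]]]}}

```text
clock: 18.95
position: [620.9, 146.0, 83.8]
ee_rot: [0.02, 1.0, -0.0, -0.001]
contact_force: [0.4, -0.6, -0.3]
gripper_width: 3.9
grasp_force: 58.8
```

```bash
python3 go.py 622.6 146.7 -8 87.6
python3 - <<'E'
from fit import *
s=grab("side"); p=arm.read_state()["position"]
print(fit([s],"grey",BIT,p[2]+21.5,np.array([p[0],p[1],-.04]),30))
E
```

```text
t18.95 w3.9 F58.8 cf [ 0.4 -0.6 -0.3] pos [620.9 146.   83.8] yaw 87.7 tilt [-0.03 -0.06]
tool shift now: [-1.8  0.8 91.8]  after turning: [-1.7  0.8 91.8]  turn az 0.1
(array([6.23118e+02, 1.56559e+02, 5.50000e-02]), np.float64(494.2), [1258])
```

Call:
{"name": "servo_tool", "arguments": {"commands": [[[255, -0.0018, 0.0008, 0.015, 0, 0, 0], [255, 0, 0, 0.02, 0, 0, 0], [255, 0, 0, 0.02, 0, 0, 0], [255, 0, 0, 0.015, 0, 0, 0], [255, 0, 0, 0.01, 0, 0, 0], [255, 0, 0, 0.005, 0, 0, 0], [255, 0, 0, 0.002, 0, 0, 0], [255, 0, 0, 0.001, 0, 0, 0], [255, 0, 0, 0, 0, 0, 0], [255, 0, 0, 0, 0, 0, 0]]]}}

```text
clock: 19.83
position: [623.7, 147.0, -2.7]
ee_rot: [0.02, 1.0, 0.0, 0.001]
contact_force: [-1.6, 0.8, -0.6]
gripper_width: 3.7
grasp_force: 58.8
```

Call:
{"name": "servo_tool", "arguments": {"commands": [[[255, 0, 0, 0.001, 0, 0, 0], [255, 0, 0, 0.001, 0, 0, 0], [255, 0, 0, 0, 0, 0, 0]]]}}

```text
clock: 20.08
position: [623.0, 146.9, -5.5]
ee_rot: [0.02, 1.0, 0.0, 0.0]
contact_force: [0.1, 0.4, -1.4]
gripper_width: 3.6
grasp_force: 58.8
```

Call:
{"name": "servo_tool", "arguments": {"commands": [[[255, 0, 0, 0.001, 0, 0, 0], [255, 0, 0, 0, 0, 0, 0]]]}}

```text
clock: 20.25
position: [622.9, 146.9, -6.8]
ee_rot: [0.02, 1.0, -0.0, -0.0]
contact_force: [0.2, -0.2, -1.6]
gripper_width: 3.3
grasp_force: 58.8
```

Call:
{"name": "servo_tool", "arguments": {"commands": [[[255, 0, 0, 0.001, 0, 0, 0], [255, 0, 0, 0, 0, 0, 0]]]}}

```text
clock: 20.42
position: [622.9, 146.8, -7.9]
ee_rot: [0.02, 1.0, -0.0, -0.0]
contact_force: [0.3, -0.3, -0.8]
gripper_width: 3.4
grasp_force: 58.8
```

Call:
{"name": "servo_tool", "arguments": {"commands": [[[255, 0, 0, 0.0005, 0, 0, 0], [255, 0, 0, 0, 0, 0, 0]]]}}

```text
clock: 20.58
position: [623.0, 146.8, -8.3]
ee_rot: [0.02, 1.0, -0.0, -0.0]
contact_force: [0.9, 0.1, -0.4]
gripper_width: 3.5
grasp_force: 58.8
```

Call:
{"name": "servo_tool", "arguments": {"commands": [[[255, 0, 0, 0.0005, 0, 0, 0], [255, 0, 0, 0, 0, 0, 0]]]}}

```text
clock: 20.75
position: [623.1, 146.9, -8.5]
ee_rot: [0.02, 1.0, -0.0, 0.0]
contact_force: [-0.1, 0.9, 0.4]
gripper_width: 3.4
grasp_force: 59.1
```

The bit is on the floor (-8.5, as predicted). Release, lift and move clear.

Call:
{"name": "servo_tool", "arguments": {"commands": [[[170, 0, 0, 0, 0, 0, 0], [170, 0, 0, 0, 0, 0, 0], [170, 0, 0, 0, 0, 0, 0], [170, 0, 0, 0, 0, 0, 0], [170, 0, 0, -0.005, 0, 0, 0], [170, 0, 0, -0.015, 0, 0, 0], [170, 0, 0, -0.03, 0, 0, 0], [170, 0, 0, -0.03, 0, 0, 0], [170, 0, 0, -0.035, 0, 0, 0], [170, 0, 0, 0, 0, 0, 0]]]}}

```text
clock: 21.58
position: [627.9, 148.3, 115.1]
ee_rot: [0.019, 1.0, 0.002, 0.007]
contact_force: [1.0, -0.1, 2.9]
gripper_width: 28.4
grasp_force: 0.0
```

```bash
python3 go.py 558 -259.5 105 99.3
```

```text
t21.58 w28.4 F0.0 cf [ 1.  -0.1  2.9] pos [627.9 148.3 115.1] yaw 87.8 tilt [0.2  0.86]
tool shift now: [  54.1 -410.3    7.3]  after turning: [ 134.9 -391.2   10.1]  turn az -11.5
```

Call:
{"name": "servo_tool", "arguments": {"commands": [[[0, 0, 0, 0, 0, 0, -5.7], [0, 0, 0, 0, 0, 0, -5.7], [0, 0.01, -0.03, 0, 0, 0, 0], [0, 0.01, -0.03, 0, 0, 0, 0], [0, 0.01, -0.03, 0, 0, 0, 0], [0, 0.01, -0.03, 0, 0, 0, 0], [0, 0.01, -0.03, 0, 0, 0, 0], [0, 0.01, -0.03, 0, 0, 0, 0], [0, 0.01, -0.03, 0, 0, 0, 0], [0, 0.01, -0.03, 0, 0, 0, 0]]]}}

```text
clock: 22.42
position: [581.5, -104.2, 106.8]
ee_rot: [-0.079, 0.997, -0.0, 0.0]
contact_force: [0.1, -0.3, -0.5]
gripper_width: 85.1
grasp_force: 0.0
```

Call:
{"name": "servo_tool", "arguments": {"commands": [[[0, 0.01, -0.03, 0, 0, 0, 0], [0, 0.01, -0.03, 0, 0, 0, 0], [0, 0.01, -0.03, 0, 0, 0, 0], [0, 0.01, -0.03, 0, 0, 0, 0], [0, 0.01, -0.03, 0, 0, 0, 0], [0, 0, 0, 0, 0, 0, 0], [0, 0, 0, 0, 0, 0, 0], [0, 0, 0, 0, 0, 0, 0]]]}}

```text
clock: 23.08
position: [556.0, -258.8, 106.4]
ee_rot: [-0.079, 0.997, 0.0, 0.0]
contact_force: [-0.7, -0.4, -0.3]
gripper_width: 85.7
grasp_force: 0.0
```

```bash
python3 go.py 558 -259.5 -15 99
python3 - <<'E'
from fit import *
s=grab("side");t=grab("top")
for d,n in((t,"top"),(s,"side")): print(n,fit([d],"grey",BIT,13,np.array([623,147,-.04]),26))
for n,x in dict(A=[558,-259,.16],B=[430,-256,.17]).items():
    print(n,fit([s],"grey",BR,24.5,np.array(x),18,True))
E
```

```text
t23.08 w85.7 F0.0 cf [-0.7 -0.4 -0.3] pos [ 556.  -258.8  106.4] yaw 99.0 tilt [0.   0.01]
tool shift now: [ -1.8  -1.1 121.4]  after turning: [ -1.8  -1.  121.4]  turn az 0.0
top (array([ 6.24647e+02,  1.48620e+02, -6.00000e-02]), np.float64(24.1), [423])
side (array([ 6.24023e+02,  1.47082e+02, -5.80000e-02]), np.float64(38.9), [390])
A (array([ 5.58316e+02, -2.62812e+02,  2.24000e-01]), np.float64(81.5), [514])
B (array([ 4.29818e+02, -2.57520e+02,  1.77000e-01]), np.float64(76.8), [550])
```

The bit is in the blue bin at (624,148), yaw -3°, in both views. Now bracket A.

Call:
{"name": "servo_tool", "arguments": {"commands": [[[75, -0.0018, -0.001, 0.015, 0, 0, 0], [75, 0, 0, 0.02, 0, 0, 0], [75, 0, 0, 0.02, 0, 0, 0], [75, 0, 0, 0.015, 0, 0, 0], [75, 0, 0, 0.015, 0, 0, 0], [75, 0, 0, 0.012, 0, 0, 0], [75, 0, 0, 0.01, 0, 0, 0], [75, 0, 0, 0.005, 0, 0, 0], [75, 0, 0, 0.003, 0, 0, 0], [75, 0, 0, 0, 0, 0, 0]]]}}

```text
clock: 24.02
position: [558.1, -259.3, -9.0]
ee_rot: [-0.079, 0.997, 0.0, -0.0]
contact_force: [-0.3, -0.1, 0.5]
gripper_width: 60.1
grasp_force: 0.0
```

Call:
{"name": "servo_tool", "arguments": {"commands": [[[75, 0, 0, 0.002, 0, 0, 0], [75, 0, 0, 0.002, 0, 0, 0], [75, 0, 0, 0.002, 0, 0, 0], [75, 0, 0, 0, 0, 0, 0]]]}}

```text
clock: 24.35
position: [557.9, -259.5, -14.7]
ee_rot: [-0.079, 0.997, 0.0, -0.0]
contact_force: [0.3, 0.7, 0.5]
gripper_width: 60.2
grasp_force: 0.0
```

Call:
{"name": "servo_tool", "arguments": {"commands": [[[220, 0, 0, 0, 0, 0, 0], [220, 0, 0, 0, 0, 0, 0], [220, 0, 0, 0, 0, 0, 0], [220, 0, 0, 0, 0, 0, 0], [220, 0, 0, 0, 0, 0, 0], [220, 0, 0, 0, 0, 0, 0], [220, 0, 0, 0, 0, 0, 0], [220, 0, 0, 0, 0, 0, 0]]]}}

```text
clock: 25.02
position: [558.5, -259.6, -14.2]
ee_rot: [-0.079, 0.997, -0.0, 0.0]
contact_force: [0.9, 1.2, 4.9]
gripper_width: 29.3
grasp_force: 59.6
```

Call:
{"name": "servo_tool", "arguments": {"commands": [[[220, 0, 0, -0.003, 0, 0, 0], [220, 0, 0, -0.006, 0, 0, 0], [220, 0, 0, -0.012, 0, 0, 0], [220, 0, 0, -0.018, 0, 0, 0], [220, 0, 0, -0.02, 0, 0, 0], [220, 0, 0, -0.02, 0, 0, 0], [220, 0, 0, -0.02, 0, 0, 5.7], [220, 0, 0, -0.01, 0, 0, 5.7], [220, 0, 0, 0, 0, 0, 0], [220, 0, 0, 0, 0, 0, 0]]]}}

```text
clock: 25.85
position: [558.1, -259.4, 95.2]
ee_rot: [0.019, 1.0, 0.0, 0.001]
contact_force: [-0.3, 0.7, -1.6]
gripper_width: 28.8
grasp_force: 59.0
```

```bash
python3 go.py 622 245.5 95 87.6
python3 - <<'E'
from fit import *
s=grab("side");S=arm.read_state();p=S["position"]
print(fit([s],"grey",BR,p[2]+24.5+15,np.array([p[0],p[1],-.04]),20))
E
```

```text
t25.85 w28.8 F59.0 cf [-0.3  0.7 -1.6] pos [ 558.1 -259.4   95.2] yaw 87.8 tilt [0.01 0.09]
tool shift now: [-4.44e+01  5.07e+02  3.00e-01]  after turning: [-4.270e+01  5.071e+02  2.000e-01]  turn az 0.2
(array([ 5.40281e+02, -2.49470e+02,  1.84000e-01]), np.float64(382.0), [921])
```

Held (28.8 mm, 59 N). Carrying it to the far yellow bin.

Call:
{"name": "servo_tool", "arguments": {"commands": [[[220, -0.002, 0.022, 0, 0, 0, 0], [220, -0.003, 0.032, 0, 0, 0, 0], [220, -0.003, 0.034, 0, 0, 0, 0], [220, -0.003, 0.034, 0, 0, 0, 0], [220, -0.003, 0.034, 0, 0, 0, 0], [220, -0.003, 0.034, 0, 0, 0, 0], [220, -0.003, 0.034, 0, 0, 0, 0], [220, -0.003, 0.034, 0, 0, 0, 0], [220, -0.003, 0.034, 0, 0, 0, 0], [220, -0.003, 0.034, 0, 0, 0, 0]]]}}

```text
clock: 26.73
position: [599.2, 66.4, 92.8]
ee_rot: [0.019, 1.0, -0.0, -0.002]
contact_force: [1.0, 0.0, -0.8]
gripper_width: 29.0
grasp_force: 59.2
```

Call:
{"name": "servo_tool", "arguments": {"commands": [[[220, -0.003, 0.034, 0, 0, 0, 0], [220, -0.003, 0.034, 0, 0, 0, 0], [220, -0.003, 0.034, 0, 0, 0, 0], [220, -0.003, 0.034, 0, 0, 0, 0], [220, -0.002, 0.025, 0, 0, 0, 0], [220, -0.001, 0.02, 0, 0, 0, 0], [220, 0, 0, 0, 0, 0, 0], [220, 0, 0, 0, 0, 0, 0]]]}}

```text
clock: 27.4
position: [621.8, 245.8, 92.8]
ee_rot: [0.019, 1.0, -0.001, -0.001]
contact_force: [-1.4, -0.7, -0.8]
gripper_width: 29.0
grasp_force: 59.3
```

```bash
python3 go.py 622 245.5 -7.5 87.6
```

```text
t27.40 w29.0 F59.3 cf [-1.4 -0.7 -0.8] pos [621.8 245.8  92.8] yaw 87.8 tilt [-0.09 -0.14]
tool shift now: [-5.000e-01 -1.000e-01  1.003e+02]  after turning: [ -0.2  -0.3 100.3]  turn az 0.2
```

Call:
{"name": "servo_tool", "arguments": {"commands": [[[220, 0, 0, 0.015, 0, 0, 0], [220, 0, 0, 0.02, 0, 0, 0], [220, 0, 0, 0.02, 0, 0, 0], [220, 0, 0, 0.018, 0, 0, 0], [220, 0, 0, 0.012, 0, 0, 0], [220, 0, 0, 0.006, 0, 0, 0], [220, 0, 0, 0.004, 0, 0, 0], [220, 0, 0, 0.001, 0, 0, 0], [220, 0, 0, 0, 0, 0, 0], [220, 0, 0, 0, 0, 0, 0]]]}}

```text
clock: 28.23
position: [623.4, 245.6, -0.5]
ee_rot: [0.02, 1.0, 0.0, 0.001]
contact_force: [0.6, 0.4, -0.8]
gripper_width: 29.1
grasp_force: 59.3
```

Call:
{"name": "servo_tool", "arguments": {"commands": [[[220, 0, 0, 0.001, 0, 0, 0], [220, 0, 0, 0.001, 0, 0, 0], [220, 0, 0, 0, 0, 0, 0]]]}}

```text
clock: 28.48
position: [622.7, 245.4, -3.4]
ee_rot: [0.02, 1.0, 0.0, 0.0]
contact_force: [0.0, 0.4, -1.9]
gripper_width: 28.7
grasp_force: 59.3
```

Call:
{"name": "servo_tool", "arguments": {"commands": [[[220, 0, 0, 0.001, 0, 0, 0], [220, 0, 0, 0, 0, 0, 0]]]}}

```text
clock: 28.65
position: [622.6, 245.3, -4.8]
ee_rot: [0.02, 1.0, -0.0, -0.0]
contact_force: [-1.4, 0.7, -1.5]
gripper_width: 28.7
grasp_force: 59.3
```

Call:
{"name": "servo_tool", "arguments": {"commands": [[[220, 0, 0, 0.001, 0, 0, 0], [220, 0, 0, 0, 0, 0, 0]]]}}

```text
clock: 28.82
position: [622.5, 245.3, -5.9]
ee_rot: [0.02, 1.0, -0.0, -0.0]
contact_force: [-0.5, 0.9, -0.7]
gripper_width: 28.8
grasp_force: 59.3
```

Call:
{"name": "servo_tool", "arguments": {"commands": [[[220, 0, 0, 0.001, 0, 0, 0], [220, 0, 0, 0, 0, 0, 0]]]}}

```text
clock: 28.98
position: [622.5, 245.2, -7.0]
ee_rot: [0.02, 1.0, -0.0, -0.0]
contact_force: [-0.1, -0.1, -0.8]
gripper_width: 29.0
grasp_force: 59.3
```

Call:
{"name": "servo_tool", "arguments": {"commands": [[[220, 0, 0, 0.0005, 0, 0, 0], [220, 0, 0, 0, 0, 0, 0]]]}}

```text
clock: 29.15
position: [622.7, 245.3, -7.2]
ee_rot: [0.02, 1.0, 0.0, 0.0]
contact_force: [-0.5, -0.0, -1.5]
gripper_width: 28.9
grasp_force: 59.3
```

Call:
{"name": "servo_tool", "arguments": {"commands": [[[220, 0, 0, 0.0005, 0, 0, 0], [220, 0, 0, 0, 0, 0, 0]]]}}

```text
clock: 29.32
position: [622.7, 245.3, -7.2]
ee_rot: [0.02, 1.0, -0.0, 0.0]
contact_force: [-1.1, -0.7, 1.5]
gripper_width: 28.9
grasp_force: 59.7
```

Call:
{"name": "servo_tool", "arguments": {"commands": [[[220, 0, 0, 0.0005, 0, 0, 0], [220, 0, 0, 0, 0, 0, 0]]]}}

```text
clock: 29.48
position: [622.7, 245.3, -7.2]
ee_rot: [0.02, 1.0, -0.0, 0.0]
contact_force: [-1.7, -0.8, 4.5]
gripper_width: 28.8
grasp_force: 60.0
```

On the floor. Open to about 44 mm (within the 90 mm bin interior), then lift straight.

Call:
{"name": "servo_tool", "arguments": {"commands": [[[122, 0, 0, 0, 0, 0, 0], [122, 0, 0, 0, 0, 0, 0], [122, 0, 0, 0, 0, 0, 0], [122, 0, 0, 0, 0, 0, 0], [122, 0, 0, -0.005, 0, 0, 0], [122, 0, 0, -0.015, 0, 0, 0], [122, 0, 0, -0.03, 0, 0, 0], [122, 0, 0, -0.03, 0, 0, 0], [122, 0, 0, -0.03, 0, 0, 0], [122, 0, 0, 0, 0, 0, 0]]]}}

```text
clock: 30.32
position: [626.9, 247.2, 110.0]
ee_rot: [0.02, 1.0, 0.003, 0.006]
contact_force: [0.6, 0.3, 1.9]
gripper_width: 44.5
grasp_force: 0.0
```

Call:
{"name": "servo_tool", "arguments": {"commands": [[[122, 0, 0, 0, 0, 0, -5.8], [122, 0, 0, 0, 0, 0, -5.8], [122, 0, 0, 0, 0, 0, 0]]]}}

```text
clock: 30.57
position: [622.7, 245.3, 102.2]
ee_rot: [-0.082, 0.997, 0.0, 0.0]
contact_force: [-0.1, -0.2, 0.1]
gripper_width: 44.9
grasp_force: 0.0
```

```bash
python3 go.py 430 -256.5 103 99.4
```

```text
t30.57 w44.9 F0.0 cf [-0.1 -0.2  0.1] pos [622.7 245.3 102.2] yaw 99.4 tilt [0.02 0.04]
tool shift now: [ 271.7 -463.8   -1.1]  after turning: [ 272.1 -463.6   -0.8]  turn az -0.0
```

Call:
{"name": "servo_tool", "arguments": {"commands": [[[75, 0.017, -0.029, 0, 0, 0, 0], [75, 0.017, -0.029, 0, 0, 0, 0], [75, 0.017, -0.029, 0, 0, 0, 0], [75, 0.017, -0.029, 0, 0, 0, 0], [75, 0.017, -0.029, 0, 0, 0, 0], [75, 0.017, -0.029, 0, 0, 0, 0], [75, 0.017, -0.029, 0, 0, 0, 0], [75, 0.017, -0.029, 0, 0, 0, 0], [75, 0.017, -0.029, 0, 0, 0, 0], [75, 0.017, -0.029, 0, 0, 0, 0]]]}}

```text
clock: 31.4
position: [500.8, -69.7, 102.0]
ee_rot: [-0.08, 0.997, -0.0, 0.0]
contact_force: [0.6, -0.4, 0.6]
gripper_width: 60.7
grasp_force: 0.0
```

Call:
{"name": "servo_tool", "arguments": {"commands": [[[75, 0.017, -0.029, 0, 0, 0, 0], [75, 0.017, -0.029, 0, 0, 0, 0], [75, 0.017, -0.029, 0, 0, 0, 0], [75, 0.017, -0.029, 0, 0, 0, 0], [75, 0.017, -0.029, 0, 0, 0, 0], [75, 0.017, -0.029, 0, 0, 0, 0], [75, 0, 0, 0, 0, 0, 0], [75, 0, 0, 0, 0, 0, 0], [75, 0, 0, 0, 0, 0, 0]]]}}

```text
clock: 32.15
position: [429.0, -256.5, 101.8]
ee_rot: [-0.08, 0.997, -0.0, 0.0]
contact_force: [-0.5, 0.5, -0.2]
gripper_width: 60.3
grasp_force: 0.0
```

```bash
python3 go.py 430 -256.2 -15 99.4
python3 - <<'E'
from fit import *
s=grab("side");t=grab("top")
for d,n in((t,"top"),(s,"side")): print(n,fit([d],"grey",BR,31.5,np.array([622,245,-.04]),28))
E
```

```text
t32.15 w60.3 F0.0 cf [-0.5  0.5 -0.2] pos [ 429.  -256.5  101.8] yaw 99.2 tilt [-0.    0.01]
tool shift now: [-1.000e+00  1.000e-01  1.168e+02]  after turning: [-1.100e+00  1.000e-01  1.168e+02]  turn az -0.2
top (array([ 6.23097e+02,  2.47077e+02, -8.00000e-02]), np.float64(59.5), [450])
side (array([ 6.22564e+02,  2.45664e+02, -2.30000e-01]), np.float64(41.5), [652])
```

Bracket A stands at (623,246) in the yellow bin. Now pick bracket B.

Call:
{"name": "servo_tool", "arguments": {"commands": [[[75, -0.001, 0, 0.015, 0, 0, 0], [75, 0, 0, 0.02, 0, 0, 0], [75, 0, 0, 0.02, 0, 0, 0], [75, 0, 0, 0.015, 0, 0, 0], [75, 0, 0, 0.015, 0, 0, 0], [75, 0, 0, 0.012, 0, 0, 0], [75, 0, 0, 0.008, 0, 0, 0], [75, 0, 0, 0.004, 0, 0, 0], [75, 0, 0, 0.002, 0, 0, 0], [75, 0, 0, 0, 0, 0, 0]]]}}

```text
clock: 33.08
position: [430.3, -256.0, -9.2]
ee_rot: [-0.081, 0.997, -0.0, 0.0]
contact_force: [0.3, 0.9, 0.6]
gripper_width: 60.7
grasp_force: 0.0
```

Call:
{"name": "servo_tool", "arguments": {"commands": [[[75, 0, 0, 0.002, 0, 0, 0], [75, 0, 0, 0.002, 0, 0, 0], [75, 0, 0, 0.001, 0, 0, 0], [75, 0, 0, 0, 0, 0, 0]]]}}

```text
clock: 33.42
position: [429.9, -256.4, -14.1]
ee_rot: [-0.081, 0.997, -0.0, 0.0]
contact_force: [-0.4, -0.0, 0.1]
gripper_width: 60.3
grasp_force: 0.0
```

Call:
{"name": "servo_tool", "arguments": {"commands": [[[220, 0, 0, 0, 0, 0, 0], [220, 0, 0, 0, 0, 0, 0], [220, 0, 0, 0, 0, 0, 0], [220, 0, 0, 0, 0, 0, 0], [220, 0, 0, 0, 0, 0, 0], [220, 0, 0, 0, 0, 0, 0], [220, 0, 0, 0, 0, 0, 0], [220, 0, 0, 0, 0, 0, 0]]]}}

```text
clock: 34.08
position: [430.3, -256.4, -13.8]
ee_rot: [-0.081, 0.997, -0.0, 0.0]
contact_force: [-0.7, -0.7, 5.8]
gripper_width: 28.8
grasp_force: 59.7
```

Call:
{"name": "servo_tool", "arguments": {"commands": [[[220, 0, 0, -0.003, 0, 0, 0], [220, 0, 0, -0.006, 0, 0, 0], [220, 0, 0, -0.012, 0, 0, 0], [220, 0, 0, -0.018, 0, 0, 0], [220, 0, 0, -0.02, 0, 0, 0], [220, 0, 0, -0.02, 0, 0, 0], [220, 0, 0, -0.02, 0, 0, 5.8], [220, 0, 0, -0.01, 0, 0, 5.8], [220, 0, 0, 0, 0, 0, 0], [220, 0, 0, 0, 0, 0, 0]]]}}

```text
clock: 34.92
position: [429.6, -256.1, 94.9]
ee_rot: [0.019, 1.0, 0.0, 0.0]
contact_force: [-0.1, -0.9, -1.4]
gripper_width: 28.5
grasp_force: 59.2
```

```bash
python3 go.py 488.5 152 95 87.6
```

```text
t34.92 w28.5 F59.2 cf [-0.1 -0.9 -1.4] pos [ 429.6 -256.1   94.9] yaw 87.8 tilt [0.02 0.03]
tool shift now: [-4.31e+01  4.10e+02  1.00e-01]  after turning: [-4.170e+01  4.102e+02 -1.000e-01]  turn az 0.2
```

Call:
{"name": "servo_tool", "arguments": {"commands": [[[220, -0.002, 0.02, 0, 0, 0, 0], [220, -0.003, 0.03, 0, 0, 0, 0], [220, -0.003, 0.03, 0, 0, 0, 0], [220, -0.003, 0.03, 0, 0, 0, 0], [220, -0.003, 0.03, 0, 0, 0, 0], [220, -0.003, 0.03, 0, 0, 0, 0], [220, -0.003, 0.03, 0, 0, 0, 0], [220, -0.003, 0.03, 0, 0, 0, 0], [220, -0.003, 0.03, 0, 0, 0, 0], [220, -0.003, 0.03, 0, 0, 0, 0]]]}}

```text
clock: 35.75
position: [469.4, 33.4, 93.3]
ee_rot: [0.019, 1.0, -0.001, -0.002]
contact_force: [0.6, 0.2, -0.9]
gripper_width: 28.8
grasp_force: 59.3
```

Call:
{"name": "servo_tool", "arguments": {"commands": [[[220, -0.003, 0.03, 0, 0, 0, 0], [220, -0.003, 0.03, 0, 0, 0, 0], [220, -0.003, 0.03, 0, 0, 0, 0], [220, -0.003, 0.02, 0, 0, 0, 0], [220, -0.001, 0.01, 0, 0, 0, 0], [220, 0, 0, 0, 0, 0, 0], [220, 0, 0, 0, 0, 0, 0], [220, 0, 0, 0, 0, 0, 0]]]}}

```text
clock: 36.42
position: [487.7, 150.4, 94.0]
ee_rot: [0.021, 1.0, -0.001, -0.001]
contact_force: [0.2, -0.5, -0.4]
gripper_width: 28.9
grasp_force: 59.4
```

```bash
python3 go.py 488.5 152 -7 87.6
```

```text
t36.42 w28.9 F59.4 cf [ 0.2 -0.5 -0.4] pos [487.7 150.4  94. ] yaw 87.6 tilt [-0.07 -0.12]
tool shift now: [ -1.    1.7 101. ]  after turning: [ -0.8   1.6 101. ]  turn az 0.0
```

Call:
{"name": "servo_tool", "arguments": {"commands": [[[220, -0.001, 0.0016, 0.015, 0, 0, 0], [220, 0, 0, 0.02, 0, 0, 0], [220, 0, 0, 0.02, 0, 0, 0], [220, 0, 0, 0.018, 0, 0, 0], [220, 0, 0, 0.012, 0, 0, 0], [220, 0, 0, 0.006, 0, 0, 0], [220, 0, 0, 0.003, 0, 0, 0], [220, 0, 0, 0.001, 0, 0, 0], [220, 0, 0, 0, 0, 0, 0], [220, 0, 0, 0, 0, 0, 0]]]}}

```text
clock: 37.25
position: [490.2, 153.4, 0.6]
ee_rot: [0.02, 1.0, 0.0, 0.001]
contact_force: [-0.2, -0.1, -0.8]
gripper_width: 28.9
grasp_force: 59.3
```

Call:
{"name": "servo_tool", "arguments": {"commands": [[[220, 0, 0, 0.001, 0, 0, 0], [220, 0, 0, 0.001, 0, 0, 0], [220, 0, 0, 0.001, 0, 0, 0], [220, 0, 0, 0, 0, 0, 0]]]}}

```text
clock: 37.58
position: [489.5, 153.2, -3.2]
ee_rot: [0.02, 1.0, 0.0, -0.0]
contact_force: [1.1, 0.5, 0.1]
gripper_width: 29.3
grasp_force: 59.3
```

Call:
{"name": "servo_tool", "arguments": {"commands": [[[220, 0, 0, 0.001, 0, 0, 0], [220, 0, 0, 0, 0, 0, 0]]]}}

```text
clock: 37.75
position: [489.5, 153.2, -4.3]
ee_rot: [0.02, 1.0, -0.0, -0.0]
contact_force: [-0.2, -0.9, -1.7]
gripper_width: 29.2
grasp_force: 59.3
```

Call:
{"name": "servo_tool", "arguments": {"commands": [[[220, 0, 0, 0.0005, 0, 0, 0], [220, 0, 0, 0, 0, 0, 0]]]}}

```text
clock: 37.92
position: [489.6, 153.2, -4.8]
ee_rot: [0.02, 1.0, -0.0, -0.0]
contact_force: [0.4, -0.1, -0.2]
gripper_width: 28.8
grasp_force: 59.3
```

Contact is expected at about -6.9.

Call:
{"name": "servo_tool", "arguments": {"commands": [[[220, 0, 0, 0.001, 0, 0, 0], [220, 0, 0, 0.0005, 0, 0, 0], [220, 0, 0, 0, 0, 0, 0]]]}}

```text
clock: 38.17
position: [489.5, 153.1, -6.3]
ee_rot: [0.02, 1.0, -0.0, -0.0]
contact_force: [-0.1, 0.6, 0.0]
gripper_width: 28.9
grasp_force: 59.3
```

Call:
{"name": "servo_tool", "arguments": {"commands": [[[220, 0, 0, 0.0005, 0, 0, 0], [220, 0, 0, 0, 0, 0, 0]]]}}

```text
clock: 38.33
position: [489.6, 153.2, -6.8]
ee_rot: [0.02, 1.0, -0.0, -0.0]
contact_force: [-0.4, -0.0, -0.9]
gripper_width: 28.8
grasp_force: 59.3
```

Call:
{"name": "servo_tool", "arguments": {"commands": [[[220, 0, 0, 0.0005, 0, 0, 0], [220, 0, 0, 0, 0, 0, 0]]]}}

```text
clock: 38.5
position: [489.7, 153.3, -6.8]
ee_rot: [0.02, 1.0, 0.0, 0.0]
contact_force: [-0.8, 0.2, 2.9]
gripper_width: 28.8
grasp_force: 59.8
```

Floor reached. Release, lift and move away for a final check.

Call:
{"name": "servo_tool", "arguments": {"commands": [[[122, 0, 0, 0, 0, 0, 0], [122, 0, 0, 0, 0, 0, 0], [122, 0, 0, 0, 0, 0, 0], [122, 0, 0, 0, 0, 0, 0], [122, 0, 0, -0.005, 0, 0, 0], [122, 0, 0, -0.015, 0, 0, 0], [122, 0, 0, -0.03, 0, 0, 0], [122, 0, 0, -0.03, 0, 0, 0], [122, 0, 0, -0.03, 0, 0, 0], [122, 0, 0, 0, 0, 0, 0]]]}}

```text
clock: 39.33
position: [493.5, 155.2, 109.3]
ee_rot: [0.02, 1.0, 0.003, 0.006]
contact_force: [0.9, 1.0, -0.1]
gripper_width: 44.9
grasp_force: 0.0
```

Call:
{"name": "servo_tool", "arguments": {"commands": [[[122, 0, -0.03, -0.01, 0, 0, 0], [122, 0, -0.03, -0.01, 0, 0, 0], [122, 0, -0.03, -0.01, 0, 0, 0], [122, 0, -0.03, -0.01, 0, 0, 0], [122, 0, -0.03, -0.01, 0, 0, 0], [122, 0, -0.03, 0, 0, 0, 0], [122, 0, -0.03, 0, 0, 0, 0], [122, 0, -0.03, 0, 0, 0, 0], [122, 0, -0.03, 0, 0, 0, 0], [122, 0, 0, 0, 0, 0, 0]]]}}

```text
clock: 40.17
position: [477.9, -120.1, 152.9]
ee_rot: [0.023, 1.0, -0.0, -0.0]
contact_force: [1.6, 0.4, 0.0]
gripper_width: 44.6
grasp_force: 0.0
```

Call:
{"name": "servo_tool", "arguments": {"commands": [[[122, 0, -0.03, 0, 0, 0, 0], [122, 0, -0.03, 0, 0, 0, 0], [122, 0, -0.02, 0, 0, 0, 0], [122, 0, 0, 0, 0, 0, 0], [122, 0, 0, 0, 0, 0, 0], [122, 0, 0, 0, 0, 0, 0]]]}}

```text
clock: 40.67
position: [475.3, -196.0, 152.8]
ee_rot: [0.02, 1.0, 0.0, -0.0]
contact_force: [0.6, -0.4, 0.1]
gripper_width: 44.3
grasp_force: 0.0
```

Run:
```python
from fit import *
s=grab("side");t=grab("top")
for d,n in((t,"top"),(s,"side")):
    print(n,fit([d],"grey",BR,31.5,np.array([489.5,153,-.04]),28),fit([d],"grey",BR,31.5,np.array([622,245,-.04]),28))
a=cv2.resize(s["frame"][240:410,110:350],(800,567),interpolation=cv2.INTER_CUBIC)
b=cv2.resize(t["frame"][110:290,135:290],(340,395)); c=cv2.resize(s["frame"][240:410,110:350],(450,319),interpolation=cv2.INTER_CUBIC)
o=np.zeros((600,800,3),np.uint8); o[:395,:340]=b; o[:319,345:795]=c
e=cv2.resize(s["frame"][150:290,195:425],(450,274)); o[322:596,345:795]=e
cv2.imwrite("pics/end.png",o)
```

```text
top (array([4.90645e+02, 1.55243e+02, 1.20000e-02]), np.float64(47.4), [433]) (array([ 6.23094e+02,  2.47166e+02, -8.60000e-02]), np.float64(74.9), [428])
side (array([ 4.89709e+02,  1.53255e+02, -5.00000e-02]), np.float64(57.9), [622]) (array([ 6.22564e+02,  2.45664e+02, -2.30000e-01]), np.float64(41.1), [654])
```

View pics/end.png

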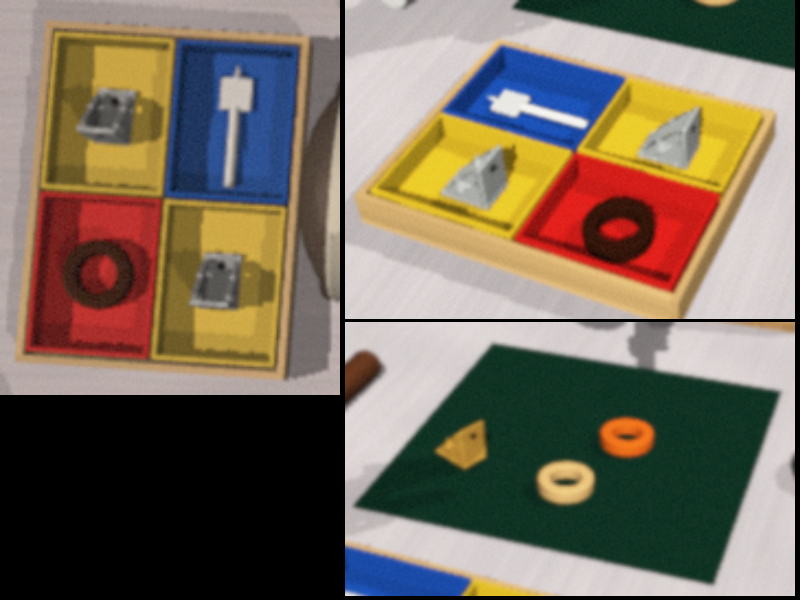

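All four parts are in the right bins and the look-alikes haven't moved. I'll do a quick check that each part sits at floor height and isn't tilted.

Run:
```python
import fit as F; from fit import *
s=grab("side");t=grab("top"); F_mask=F.mask
def mk(f,kind):
    if kind=="walnut":
        f=f.astype(int); return (f[...,2]<110)&(f[...,2]-f[...,1]<45)&(f[...,2]>=f[...,1]-5)
    return F_mask(f,kind)
F.mask=mk
for z in (12,16,20,24): print("ring",z,[fit([d],"walnut",RING,z,np.array([499,252,0.]),26,True)[:2] for d in(t,s)])
for n,x in dict(A=[622.8,246,-.06],B=[490,154,-.04]).items():
    for dz in(-6,0,6):
        print(n,dz,fit([t,s],"grey",BR,31.5+dz,np.array(x),30,True)[:2])
    for ax in(0,1):
        for a in(-.2,-.1,.1,.2):
            c,q=np.cos(a),np.sin(a);R=np.array([[1,0,0],[0,c,-q],[0,q,c]] if ax==0 else [[c,0,q],[0,1,0],[-q,0,c]])
            print(n,"tilt",ax,a,fit([t,s],"grey",[BR[0]@R.T],31.5,np.array(x),30,True)[1])
```

```text
ring 12 [(array([ 5.00155e+02,  2.53516e+02, -2.60000e-02]), np.float64(52.8)), (array([5.02062e+02, 2.47025e+02, 1.22000e-01]), np.float64(134.1))]
ring 16 [(array([4.98984e+02, 2.51963e+02, 1.00000e-03]), np.float64(63.5)), (array([4.98270e+02, 2.51741e+02, 1.25000e-01]), np.float64(146.7))]
ring 20 [(array([4.99915e+02, 2.50421e+02, 1.82000e-01]), np.float64(64.8)), (array([4.97658e+02, 2.53929e+02, 8.70000e-02]), np.float64(161.2))]
ring 24 [(array([4.99530e+02, 2.49431e+02, 2.30000e-02]), np.float64(67.1)), (array([ 4.96065e+02,  2.56749e+02, -4.70000e-02]), np.float64(171.9))]
A -6 (array([ 6.24567e+02,  2.45617e+02, -7.50000e-02]), np.float64(151.0))
A 0 (array([ 6.22590e+02,  2.47057e+02, -1.53000e-01]), np.float64(93.8))
A 6 (array([ 6.19968e+02,  2.48062e+02, -2.79000e-01]), np.float64(130.0))
A tilt 0 -0.2 128.3
A tilt 0 -0.1 114.2
A tilt 0 0.1 82.5
A tilt 0 0.2 84.7
A tilt 1 -0.2 170.2
A tilt 1 -0.1 123.1
A tilt 1 0.1 89.3
A tilt 1 0.2 120.3
B -6 (array([4.91242e+02, 1.53266e+02, 2.90000e-02]), np.float64(136.9))
B 0 (array([ 4.90610e+02,  1.55208e+02, -1.14000e-01]), np.float64(89.7))
B 6 (array([ 4.88713e+02,  1.56884e+02, -1.62000e-01]), np.float64(126.2))
B tilt 0 -0.2 136.8
B tilt 0 -0.1 115.9
B tilt 0 0.1 69.9
B tilt 0 0.2 70.4
B tilt 1 -0.2 186.5
B tilt 1 -0.1 118.4
B tilt 1 0.1 95.7
B tilt 1 0.2 117.9
```

Heights and uprightness check out: both cameras agree on the ring at z = 16, and the brackets fit best at floor height. Handing in.

```bash
python3 -c "
from bench import ticket
print(ticket.job_done())"
```

```text
the job is handed in; nothing more can be done
None
```

The job is handed in at about 41 s: the walnut ring is in the red bin, the spade bit in the blue and one zinc bracket in each yellow, all on their bin floors by contact force and camera fits; the look-alikes were not touched.

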